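# Tilt the reading module out of its foam, turn it over and dock it

### The arm

A 6-joint arm with a two-finger parallel gripper is mounted at the origin on a cart in front of the work surface, level with it; the furniture and walls round the work are solid. World frame = base frame: x ahead of the robot, y to its left, z up, the work surface at z = 0. Lengths are in m, angles in degrees, forces in N, time in s.
With the tool pointing down it reaches from about 0.4 to 0.825 m from the base axis. Payload 7 kg.
Tool frame: the origin (TCP) lies at the very end of the fingers, on their centre line; the grasp point (between the pads) lies 19 mm behind it; z points along the fingers, y is the direction in which the jaws open and shut (so a half turn about z gives the same grasp; the last joint's range is limited). The gripper opens to 88 mm and grips with 3 to 60 N. Pads are 19 mm wide; open, the fingers measure 130 mm over their backs; the gripper's body (78 mm by 193 mm) begins 47 mm behind the grasp point.
Start: joints at [-50.071, 20.546, 0.682, 0, -70.136, -16.507], TCP at [0.268, -0.619, 0.227] pointing down, gripper open.
Joint ranges: [-176.03, 176.03], [-82.01, 121.73], [-58.28, 71.71], [-173.87, 95.51], [-174.79, -0.11], [-173.66, 173.66]. Speed limits (degrees/s): [136.94, 136.94, 172.46, 180, 180, 180].

### API

Orientations are given as [roll, pitch, yaw] about the fixed x, y, z axes, in that order (R = Rz(yaw) Ry(pitch) Rx(roll)).
In Python, from plant import telemetry, snapshot, calibration, workorder gives the robot as it stands. The module is installed in compiled form; this text tells all that it offers.
- The arm moves only by the tool step_arm, never from a script. Its argument "plan" is text: rows parted by semicolons, each of 7 numbers parted by spaces: the finger opening in cm, from 0 to 8.76, then the shift along the tool's x, y, z in cm, then the turn, a rotation vector about the tool's x, y, z in degrees. A call has 1 to 12 rows; each row shifts and turns the commanded pose from where the row before left it, along the tool's axes as they then stand; what a row does not reach is not made up. A row lasts 1/12 s, in which the tool goes at most 41.7 mm and 7.16 degrees, less where a joint would pass 70% of its speed; a pose out of reach is approached as far as the arm can. A call with a gripper value outside its range is refused whole. The fingers move at their own pace and stop on an object; the grip force is fixed at half the most. Time passes only in rows, so rows that do not move let the fingers close. It gives the time, the measured TCP pose, the force and the opening at its end, in the units of the state.
- telemetry.get_obs(): the state, without advancing time (a new reading comes with each control period).
- snapshot(name): name is "scene" or "top"; returns the picture (384x512x3 uint8, blue, green, red); there is no depth.
- calibration(name): a dict with "K" (3x3 intrinsics, pixels), "camera_from_world" (4x4, takes a point from world to camera coordinates). Camera axes: x right, y up, looking along -z (the intrinsics and any distortion apply to the point x, -y, -z); pixel columns grow to the right and rows downward; lengths in m; the calibration is good to about 2 mm. A picture is of the moment at which its call begins. calibration takes no time and is no camera call.
- workorder.close_job(): hands the job in, once; it reports no verdict.
The state is a dict: "clock": time; "joint_pos": joint angles; "qvel": joint speeds; "tau": joint torques, N m; "tool_pos": TCP position; "orientation": TCP orientation; "force": force on the tool from outside, world axes, zero at the start; "moment": the same for the moment, N m; "opening": finger opening in m.
Only numpy, scipy, OpenCV 4.12 (cv2) and the standard library are available. Lean on these libraries where they do the work, as an engineer would, in place of code of your own. Each camera call takes 0.05 s, during which the arm holds its last target.

### The job

The reading module is packed window down in the transport tray, one end tucked under the foam lip. Lift its free end first to tilt it out, stand it on end on the worktop and let go so that you can take a new hold, then lay it window up in the seat of the dock (either way round), flat and fully home. Never put it down on its glass window, and leave the timer and the foil pouch where they are.

Things in the scene. Friction and masses are not known exactly. Their poses are not given: they have to be found in the camera images.
- tray: Fixed transport tray, black shell with dark foam: x -62..+84, y +-71 mm. Origin on the worktop under the pocket's centre, z up, +x from the lip end to the free end. Pocket 53 mm wide, 67 mm long at its floor (20 mm above the worktop); foam round its free half 36 mm high. Its end wall under the lip leans back 17 degrees. Beyond x = 50 mm a cassette lies in a slot (fixed).
- tray_lip (a point): Middle of the lip's edge, at (-26, 0, 51) mm in the tray's frame. The foam lip (51 to 61 mm high) overlaps the module's end by 6 mm, 5 mm above its top: it cannot come straight up.
- tray_wall (a point): Top edge of the foam wall that faces the module's free end, at (33.5, 0, 36) mm in the tray's frame. The wall stands 16 mm above the pocket's floor, so the module cannot slide out: that end must rise above it first.
- tray_scoop (a point): Between the two finger scoops, at (18, 0, 33) mm in the tray's frame. The scoops lie beside the module's free half: x -12..+50 mm, from its sides out to y = +-61 mm, floor 4 mm above the worktop.
- module: Loose reading module, grey box 64 (x) x 50 (y) x 26 (z) mm, 0.1 to 0.2 kg. Origin at its centre. +z out of its back (two brass strips), -z out of its glass window. Packed window down: its z up, +x (end with the grip ribs) towards the tray's +x, centre 33 mm above the worktop. Grip it across its 50 mm width (y). It stands steadily on either 50 x 26 mm end.
- module_window (a point): Centre of the module's glass window, at (0, 0, -13) mm in the module's frame.
- module_tail (a point): Middle of the module's lower edge under the lip, at (-32, 0, -13) mm in the module's frame.
- dock: Fixed dock of plain light plastic, foot 100 (x) x 80 (y) x 8 mm. Origin on the worktop under the seat's centre, z up, x along the seat's length. The seat is a shelf 46 mm wide on a narrow pedestal, between end walls; it has side lugs only at the corners (|x| above 27 mm), so fingers can pass beside the module down to the foot.
- dock_seat (a point): Centre of the seat's floor, 28 mm above the worktop. Seat 68.4 (x) x 54.4 (y) mm between end walls and corner lugs, which rise 5 mm above its floor. The seated module's centre is 13 mm above this point.
- timer: Bystander: loose white bench timer, 62 x 66 x 18 mm, origin at the centre of its underside.
- pouch: Bystander: loose foil pouch, 62 (x) x 128 (y) x 9 mm, origin at the centre of its underside.

How it is judged (in metres and radians):
On the way, in this order (a step that is already met when the one before it is completed fails the run):
1. the free end is lifted by 10 degrees or more while the other end is still low in the pocket under the lip (angle between module's own z axis and vertical above 0.17 rad and z of module_tail in the frame of tray below 0.034 m and x of module_tail in the frame of tray between -0.04 and -0.02 m), for 0.05 s.
2. the module stands on an end or edge outside the tray (its z axis within 9 degrees of level), let go and at rest (angle between module's own z axis and vertical between 1.41 and 1.73 rad and contact force between the fingers and module below 0.05 N and linear speed of module below 0.02 m/s and horizontal distance between module and tray above 0.09 m and height (world z) of module below 0.04 m), for 0.2 s.
At the end, for the whole second after the job is handed in: The module lies at rest in the dock's seat, window up and flat (within 4.5 degrees), down on the seat's floor (within 2.5 mm), centred within 6 mm and lengthwise along the seat (within 7 degrees), either way round (angle between module's own z axis and vertical above 3.06 rad and horizontal distance between module and dock_seat below 0.006 m and angle between the x axis of module and the x axis of dock, either way round below 0.12 rad and z of module in the frame of dock_seat between 0.01 and 0.0155 m and contact force between module and dock above 0.2 N and linear speed of module below 0.02 m/s and angular speed of module below 0.1 rad/s); the robot touches nothing.
It fails at once if the module is put down on its window on the worktop or in the dock (height (world z) of module_window below 0.012 m or (horizontal distance between module and dock_seat below 0.04 m and height (world z) of module_window below 0.036 m and angle between module's own z axis and vertical below 0.3 rad)).
It fails at once if the timer or the pouch is moved by more than 2 cm (distance of any of timer, pouch from where it was at the start of the episode above 0.02 m).
It also fails if it takes over 62 s, if anything falls off the work surface, if the arm or the gripper's body presses on something with over 40 N, if the wrist force passes 120 N, or if a joint passes its speed limit or range.

## Working session

There is one attempt and no reset: what is moved stays moved. The work goes in short steps, Python scripts to look and compute and a tool call to move; the robot and the scene stay as the last step left them, time stands still between calls to the robot, and variables do not carry over. Pictures are saved under pics/ and viewed, and the job is handed in when it is done.

Besides the shell and the picture viewer there is one more tool, called as name(argument=value, ...), one argument or row to a line, values as JSON. step_arm: Moves the arm, as the interface text tells. Its arguments: {"type":"object","properties":{"plan":{"type":"string"}},"required":["plan"]}

```bash
mkdir -p pics
python3 - <<'E'
from plant import telemetry, snapshot, calibration
import cv2
for n in("scene","top"):
    im=snapshot(n); cv2.imwrite(f"pics/{n}0.png",im)
    c=calibration(n); print(n,c)
print(telemetry.get_obs())
E
```

```text
scene {'K': array([[420.1781849 ,   0.        , 250.93787731],
       [  0.        , 420.1781849 , 199.73345178],
       [  0.        ,   0.        ,   1.        ]]), 'camera_from_world': array([[-8.10496653e-01, -5.85743009e-01,  5.49432782e-04,
         4.67376474e-01],
       [ 4.29164977e-01, -5.93199645e-01,  6.81125248e-01,
        -3.04535187e-01],
       [-3.98638429e-01,  5.52285531e-01,  7.32166713e-01,
        -8.87450820e-01],
       [ 0.00000000e+00,  0.00000000e+00,  0.00000000e+00,
         1.00000000e+00]])}
top {'K': array([[389.48294897,   0.        , 253.38081497],
       [  0.        , 389.48294897, 193.5414331 ],
       [  0.        ,   0.        ,   1.        ]]), 'camera_from_world': array([[-0.02642794, -0.99959574,  0.01048433,  0.00323483],
       [ 0.99357668, -0.0251115 ,  0.11033941, -0.598767  ],
       [-0.11003153,  0.01333303,  0.99383867, -0.99912683],
       [ 0.        ,  0.        ,  0.        ,  1.        ]])}
{'clock': 0.1, 'joint_pos': array([-5.00696008e+01,  2.05871056e+01,  6.40797884e-01, -1.73156043e-02,
       -7.01346494e+01, -1.65072964e+01]), 'qvel': array([-0.03754003, -0.01397623,  0.09849457,  0.11298522,  0.08679241,
       -0.07546517]), 'tau': array([-8.67390772e-04, -5.84162343e+01,  2.93750632e+01,  7.01559216e+00,
        1.01276266e-02, -6.62409366e-05]), 'tool_pos': array([ 0.2681436 , -0.61900383,  0.22573372]), 'orientation': array([ 1.79917754e+02, -7.39715213e-03, -1.56582787e+02]), 'force': array([0.72449587, 0.71257446, 0.14179562]), 'moment': array([0.04603931, 0.02672146, 0.07057185]), 'opening': 0.08768906901489203}
```

View pics/scene0.png

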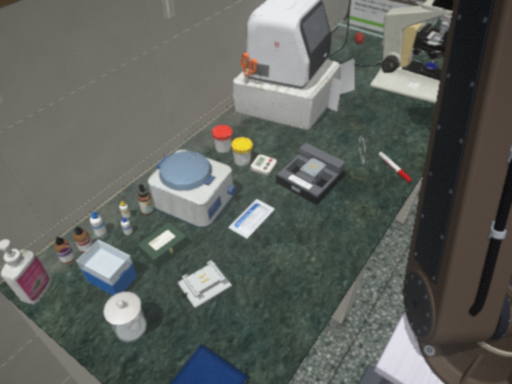

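View pics/top0.png

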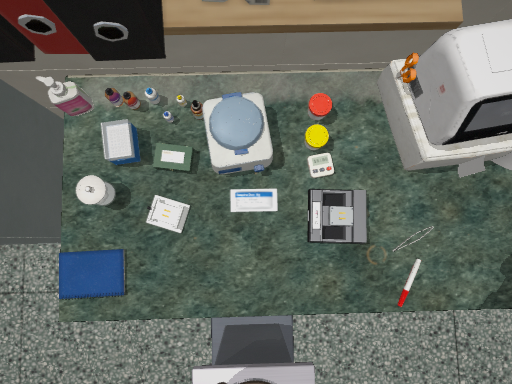

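Run:
```python
import cv2
im=cv2.imread("pics/top0.png")
cv2.imwrite("pics/t_tray.png",cv2.resize(im[130:230,245:375],None,fx=6,fy=6,interpolation=cv2.INTER_CUBIC))
cv2.imwrite("pics/t_dock.png",cv2.resize(im[125:215,135:245],None,fx=6,fy=6,interpolation=cv2.INTER_CUBIC))
```

```text
(no output)
```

The top view shows the tray at about (338,216), the dock at about (168,214), the pouch at (254,200) and the timer at (320,166). I'll enlarge those areas.

Run:
```python
import cv2
im=cv2.imread("pics/top0.png")
cv2.imwrite("pics/t_tray2.png",cv2.resize(im[178:254,296:382],None,fx=8,fy=8,interpolation=cv2.INTER_CUBIC))
cv2.imwrite("pics/t_dock2.png",cv2.resize(im[185:243,135:205],None,fx=9,fy=9,interpolation=cv2.INTER_CUBIC))
im=cv2.imread("pics/scene0.png")
cv2.imwrite("pics/s_tray.png",cv2.resize(im[135:210,265:355],None,fx=8,fy=8,interpolation=cv2.INTER_CUBIC))
cv2.imwrite("pics/s_dock.png",cv2.resize(im[255:312,170:240],None,fx=9,fy=9,interpolation=cv2.INTER_CUBIC))
```

```text
(no output)
```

View pics/t_tray2.png

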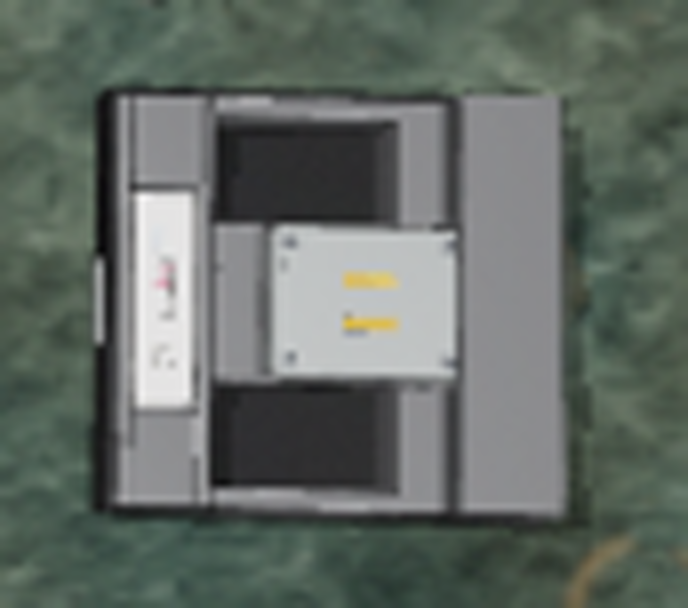

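View pics/t_dock2.png

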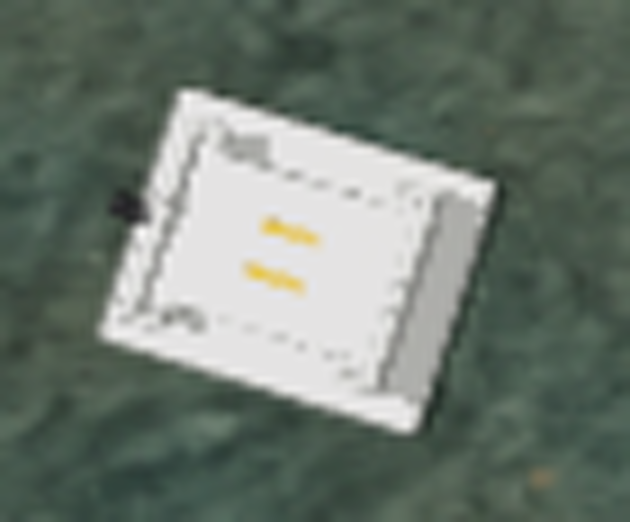

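View pics/s_tray.png

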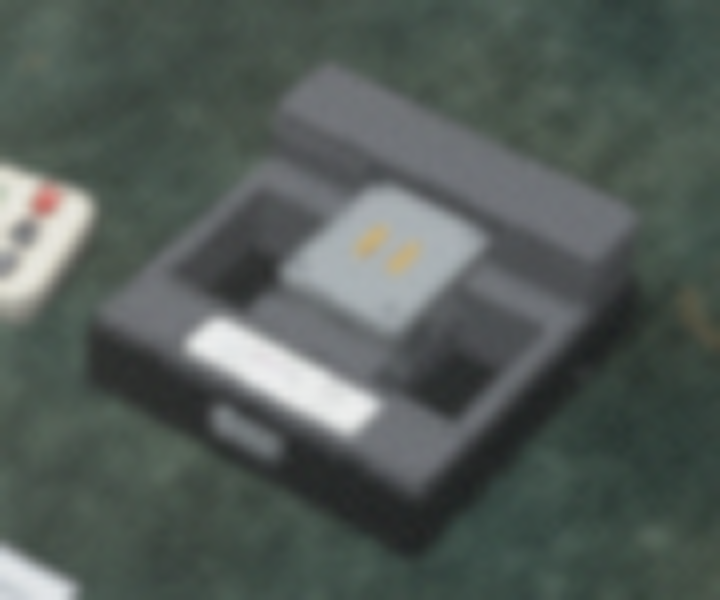

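View pics/s_dock.png

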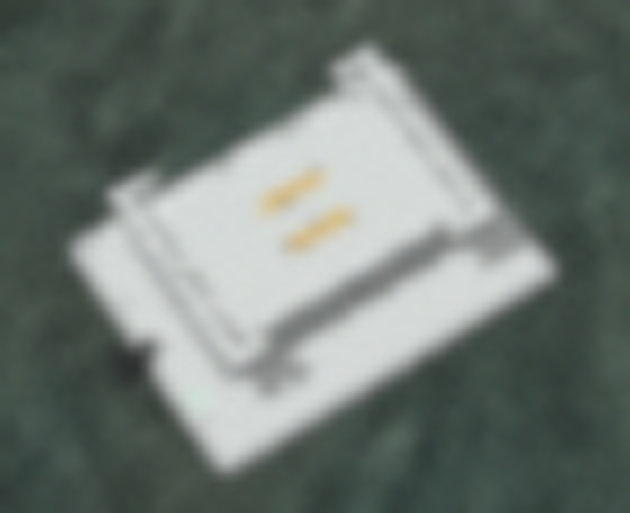

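Crop readings. Tray: module top free-end corners at (273,228) and (272,380), lip top edge corners at (460,95) and (460,513). Dock: foot corners at (183,90), (497,183), (415,435) and (100,335). Next I'll fit these.

```bash
cat > h.py <<'E'
import numpy as np, cv2
from scipy.spatial.transform import Rotation as Rn
from scipy.optimize import least_squares
from plant import telemetry, snapshot, calibration
def proj(n,P):
    c=calibration(n);P=np.atleast_2d(P);M=c["camera_from_world"]
    q=P@M[:3,:3].T+M[:3,3]; q=q*[1,-1,-1]; q=q@c["K"].T
    return q[:,:2]/q[:,2:]
def back(n,uv,z):
    c=calibration(n);M=c["camera_from_world"];R=M[:3,:3];C=-R.T@M[:3,3]
    d=np.linalg.inv(c["K"])@[uv[0],uv[1],1]; d=R.T@(d*[1,-1,-1])
    return C+d*(z-C[2])/d[2]
E
python3 - <<'E'
from h import *
T=lambda p,s,o:(np.array(p)/s+np.array(o)-0.0)
tr=lambda a,b:T((a,b),8,(296,178))
dk=lambda a,b:T((a,b),9,(135,185))
st=lambda a,b:T((a,b),8,(265,135))
sd=lambda a,b:T((a,b),9,(170,255))
print("module free corners",[back("top",tr(*p),.046).round(4) for p in((273,228),(272,380))])
print(" scene",[back("scene",st(*p),.046).round(4) for p in((283,268),(395,338),(488,240),(378,182))])
print("lip",[back("top",tr(*p),.061).round(4) for p in((460,95),(460,513),(562,95),(566,515))])
print("lip scene",[back("scene",st(*p),.061).round(4) for p in((278,112),(590,265),(636,218),(330,65))])
print("shell",[back("top",tr(*p),.036).round(4) for p in((115,95),(115,505))])
D=[back("top",dk(*p),.008) for p in((183,90),(497,183),(415,435),(100,335))]
print("dock",np.round(D,4),np.mean(D,0))
D=[back("scene",sd(*p),.008) for p in((70,250),(222,472),(555,265))]
print("dock sc",np.round(D,4),(D[0]+D[2])/2)
for nm,ps,z in(("pouch",((231,190),(277,188),(277,211),(231,212)),.009),("timer",((307,154),(331,152),(334,175),(310,178)),.018)):
    D=[back("top",p,z) for p in ps]; print(nm,np.round(D,3))
# misc
for nm,p in(("yellow jar",(317,135)),("balance",(240,172)),("green",(174,158)),("card",(376,254)),("mug",(96,190)),("counteredge near",(250,318)),("blue",(92,273)),("tip",(176,213))): print(nm,back("top",p,0).round(3))
E
```

```text
module free corners [array([ 0.5581, -0.2116,  0.046 ]), array([ 0.5087, -0.2089,  0.046 ])]
 scene [array([ 0.5546, -0.2084,  0.046 ]), array([ 0.5046, -0.2007,  0.046 ]), array([ 0.5029, -0.2639,  0.046 ]), array([ 0.5505, -0.268 ,  0.046 ])]
lip [array([ 0.5986, -0.2712,  0.061 ]), array([ 0.4645, -0.2638,  0.061 ]), array([ 0.5977, -0.3043,  0.061 ]), array([ 0.463 , -0.2976,  0.061 ])]
lip scene [array([ 0.5921, -0.2642,  0.061 ]), array([ 0.4615, -0.2577,  0.061 ]), array([ 0.4598, -0.289 ,  0.061 ]), array([ 0.5905, -0.2984,  0.061 ])]
shell [array([ 0.6043, -0.1634,  0.036 ]), array([ 0.4696, -0.1577,  0.036 ])]
dock [[0.6042 0.2529 0.008 ]
 [0.5737 0.1588 0.008 ]
 [0.4991 0.1839 0.008 ]
 [0.5312 0.2775 0.008 ]] [0.55204876 0.21825257 0.008     ]
dock sc [[0.6013 0.2571 0.008 ]
 [0.5275 0.282  0.008 ]
 [0.4968 0.187  0.008 ]] [0.54900142 0.2220468  0.008     ]
pouch [[ 0.613  0.048  0.009]
 [ 0.615 -0.077  0.009]
 [ 0.552 -0.075  0.009]
 [ 0.553  0.049  0.009]]
timer [[ 0.705 -0.161  0.018]
 [ 0.709 -0.227  0.018]
 [ 0.645 -0.232  0.018]
 [ 0.639 -0.167  0.018]]
yellow jar [ 0.762 -0.194  0.   ]
balance [0.663 0.023 0.   ]
green [0.706 0.204 0.   ]
card [ 0.43  -0.339  0.   ]
mug [0.623 0.416 0.   ]
counteredge near [0.272 0.005 0.   ]
blue [0.4   0.423 0.   ]
tip [0.554 0.199 0.   ]
```

Averaging the two cameras, they disagree by about 4 mm. I get tray origin (0.530, -0.239) with yaw 87°, and dock (0.5505, 0.220) with yaw 71.5°. The edge lengths match the given sizes. Next is a planning helper.

```bash
cat >> h.py <<'E'
def cur():
    o=telemetry.get_obs(); return np.array(o["tool_pos"]),Rn.from_euler("xyz",o["orientation"],degrees=True)
def tilted(az,down):
    """tool pointing at azimuth az, 'down' deg below horizontal; returns R with tool y horizontal = left of az... jaws across"""
    a,d=np.radians([az,down]); z=np.array([np.cos(a)*np.cos(d),np.sin(a)*np.cos(d),-np.sin(d)])
    y=np.array([-np.sin(a),np.cos(a),0]); x=np.cross(y,z)
    return Rn.from_matrix(np.c_[x,y,z])
def plan(P1,R1,n,op,P0=None,R0=None,show=True):
    if P0 is None: P0,R0=cur()
    w=(R0.inv()*R1).as_rotvec()
    out=[];p=np.array(P0);R=R0
    for i in range(n):
        pt=P0+(np.array(P1)-P0)*(i+1)/n; Rt=R0*Rn.from_rotvec(w*(i+1)/n)
        s=np.round(R.inv().apply(pt-p)*100,2); r=np.round(np.degrees((R.inv()*Rt).as_rotvec()),1)
        p=p+R.apply(s/100); R=R*Rn.from_rotvec(np.radians(r)); out.append(f"{op} "+" ".join(f"{v:g}" for v in [*s,*r]))
    k=1
    print("max shift mm",max(np.linalg.norm([float(v) for v in o.split()[1:4]]) for o in out)*10,"turn/row",np.degrees(np.linalg.norm(w))/n)
    for i in range(0,n,12): print("; ".join(out[i:i+12]))
    return p,R
def log():
    import json;o=telemetry.get_obs()
    open("kin.txt","a").write(json.dumps([list(map(float,o[k])) for k in("joint_pos","tool_pos","orientation")])+"\n")
E
python3 - <<'E'
from h import *
log()
P,R=cur()
# tool y = az 177 ; tool z down; tool x az -93
Rd=Rn.from_euler("xyz",[180,0,-93],degrees=True)
plan([.532,-.215,.16],Rd,13,6.6)
E
```

```text
max shift mm 37.53904633844605 turn/row 4.89098774513854
6.6 -3.1 2.04 0.51 0 0 -4.9; 6.6 -3.26 1.78 0.51 0 0 -4.9; 6.6 -3.4 1.48 0.5 0 0 -4.9; 6.6 -3.51 1.2 0.51 0 0 -4.9; 6.6 -3.61 0.88 0.51 0 0 -4.9; 6.6 -3.66 0.58 0.51 0 0 -4.8; 6.6 -3.71 0.26 0.51 0 0 -4.9; 6.6 -3.71 -0.05 0.51 0 0 -4.9; 6.6 -3.69 -0.36 0.5 0 0 -4.9; 6.6 -3.65 -0.68 0.51 0 0 -4.9; 6.6 -3.58 -0.99 0.51 0 0.1 -4.9; 6.6 -3.48 -1.3 0.5 0.1 -0 -4.9
6.6 -3.35 -1.58 0.51 -0 -0 -4.9
```

step_arm(
  plan="6.6 -3.1 2.0 0.5 0 0 -4.9; 6.6 -3.3 1.8 0.5 0 0 -4.9; 6.6 -3.4 1.5 0.5 0 0 -4.9; 6.6 -3.5 1.2 0.5 0 0 -4.9; 6.6 -3.6 0.9 0.5 0 0 -4.9; 6.6 -3.7 0.6 0.5 0 0 -4.9; 6.6 -3.7 0.3 0.5 0 0 -4.9; 6.6 -3.7 0 0.5 0 0 -4.9; 6.6 -3.7 -0.4 0.5 0 0 -4.9; 6.6 -3.6 -0.7 0.5 0 0 -4.9; 6.6 -3.6 -1 0.5 0 0 -4.9; 6.6 -3.5 -1.3 0.5 0 0 -4.9",
)

```text
clock: 1.1
tool_pos: [0.512, -0.2438, 0.1662]
orientation: [180.0, 0.0, -97.5]
force: [1.0, -0.2, -0.1]
opening: 0.0657
```

Run:
```python
from h import *
log()
R1=tilted(267,68)*Rn.from_euler("z",180,degrees=True)
a=R1.apply([0,0,1]); print(a)
P1=np.array([.5305,-.229,.0158])-a*.085
plan(P1,R1,7,6.6)
```

```text
[-0.01960539 -0.37409321 -0.92718385]
max shift mm 12.580143083447023 turn/row 3.2090175792679148
6.6 -0.7 -0.2 1.02 0.1 3.1 -0.6; 6.6 -0.75 -0.2 0.99 0.2 3.2 -0.7; 6.6 -0.8 -0.22 0.94 0.1 3.1 -0.6; 6.6 -0.85 -0.21 0.9 0.1 3.2 -0.7; 6.6 -0.89 -0.23 0.84 0.1 3.1 -0.6; 6.6 -0.94 -0.24 0.8 0.2 3.2 -0.6; 6.6 -0.98 -0.24 0.75 0.1 3.1 -0.7
```

step_arm(
  plan="6.6 -0.7 -0.2 1.0 0.1 3.1 -0.6; 6.6 -0.75 -0.2 1.0 0.2 3.2 -0.7; 6.6 -0.8 -0.2 0.95 0.1 3.1 -0.6; 6.6 -0.85 -0.2 0.9 0.1 3.2 -0.7; 6.6 -0.9 -0.2 0.85 0.1 3.1 -0.6; 6.6 -0.95 -0.25 0.8 0.2 3.2 -0.6; 6.6 -1.0 -0.25 0.75 0.1 3.1 -0.7; 6.6 0 0 0 0 0 0",
)

```text
clock: 1.77
tool_pos: [0.5304, -0.1972, 0.0922]
orientation: [179.7, -22.3, -92.9]
force: [-0.6, -0.3, -0.1]
opening: 0.0662
```

Run:
```python
from h import *
log()
print(cur()[0],cur()[1].as_euler("xyz",degrees=True),telemetry.get_obs()["joint_pos"].round(1))
for n in("top","scene"):
    im=snapshot(n); cv2.imwrite(f"pics/{n}1.png",im)
    u=proj(n,[[.53,-.24,.06]])[0].astype(int)
    c=im[max(u[1]-60,0):u[1]+60,max(u[0]-75,0):u[0]+75]; cv2.imwrite(f"pics/{n}1c.png",cv2.resize(c,None,fx=5,fy=5,interpolation=cv2.INTER_CUBIC)); print(n,u-[75,60])
```

```text
[ 0.53042813 -0.19723544  0.09218791] [179.74033473 -22.25356522 -92.89010566] [ 11.8  17.2 -39.4  31.6 -44.2 -39.7]
top [267 156]
scene [239 102]
```

View pics/top1c.png

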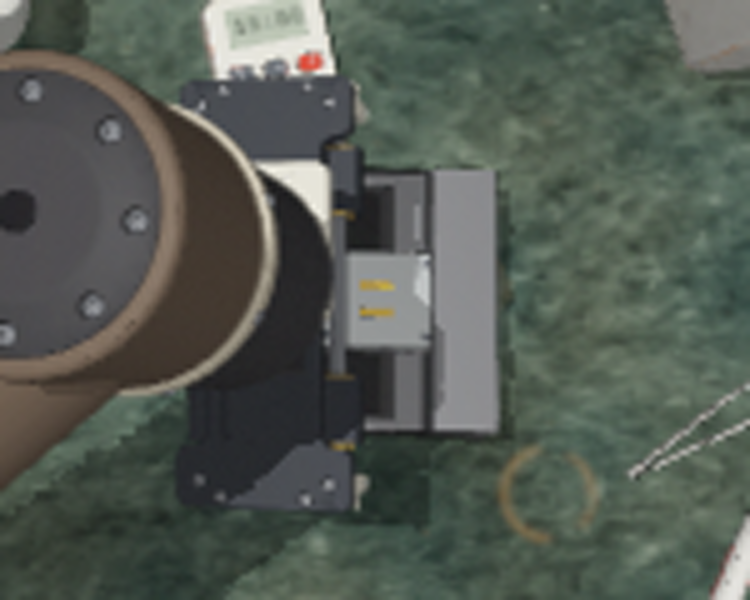

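View pics/scene1c.png

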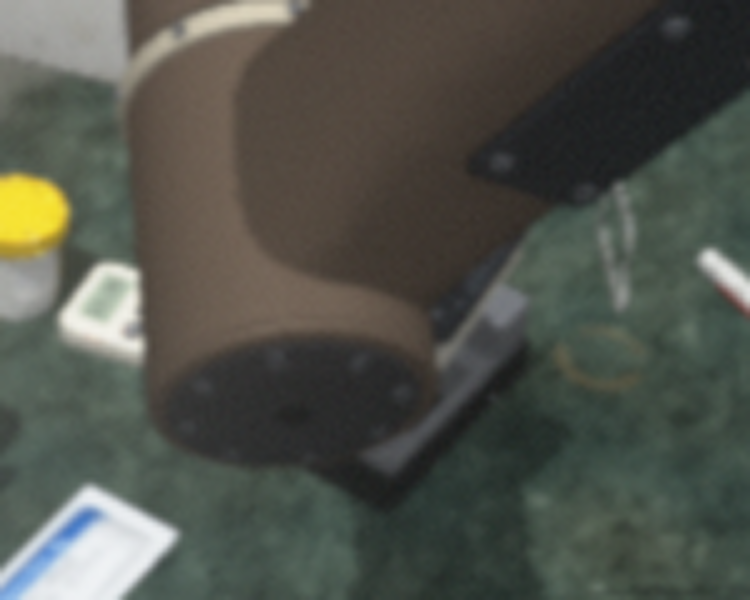

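The top view shows the fingers straddling the module. Inner finger edges are at crop rows 213 and 377, and the module's edges are at 255 and 347. I'll check the parallax and start fitting the kinematics.

```bash
cat kin.txt
python3 - <<'E'
from h import *
for z in(.1,.12,.14): print(proj("top",[[.5304+.033,-.2,z],[.5304-.033,-.2,z]]))
o=np.array([267,156]);print("fingers",np.array([213,377])/5+156,"module",np.array([255,347])/5+156)
print(proj("top",[[.531+.025,-.2264,.046],[.531-.025,-.2264,.046]]))
E
```

```text
[[-50.06960075597486, 20.587105590403187, 0.6407978835823717, -0.01731560427047109, -70.13464936285325, -16.50729639088219], [0.26814359813278416, -0.6190038305442976, 0.22573371731178735], [179.91775401483244, -0.007397152133130572, -156.58278737322706]]
[[-5.69827355818134, 13.188455846977714, -18.027797953567973, -0.006730735904386273, -58.79837615346329, -1.8355331792726322], [0.5119514949474105, -0.24379827119924083, 0.16620267480231618], [179.98519300168584, 0.005284675915046869, -97.53729502149258]]
[[11.786219594814462, 17.169872435692657, -39.39769147012574, 31.59910737258836, -44.18513983154512, -39.70296242523592], [0.5304281286458395, -0.19723543705917454, 0.09218791234682708], [179.74033472629273, -22.253565216259453, -92.8901056561484]]
[[329.83669326 202.80179942]
 [331.12655995 229.55653455]]
[[331.53211296 202.08668809]
 [332.86247063 229.40327715]]
[[333.30042415 201.34083186]
 [334.67360441 229.24337857]]
fingers [198.6 231.4] module [207.  225.4]
[[335.79775757 207.15851796]
 [336.75426393 226.35018091]]
```

```bash
cat >> h.py <<'E'
import json
def fk(q,p):
    q=np.asarray(q,float); a1,d1,L2,a3,L4,lat,d6=p
    E=lambda ax,a:Rn.from_euler(ax,a,degrees=True)
    R=E("z",q[0]); P=np.array([0,0,d1])+R.apply([a1,0,0])
    R=R*E("y",q[1]); P=P+R.apply([0,0,L2])
    R=R*E("y",-q[2]); P=P+R.apply([0,0,a3])
    R=R*E("x",S4*q[3]); P=P+R.apply([L4,lat,0])
    R=R*E("y",-q[4]); 
    R=R*E("x",S6*q[5]); P=P+R.apply([d6,0,0])
    # tool z along local x ; 
    T=Rn.from_matrix(np.array([[0,0,1],[0,-1,0],[1,0,0]]).astype(float))
    return P,R*T
S4=-1;S6=-1
E
python3 - <<'E'
import h; from h import *
D=[json.loads(l) for l in open("kin.txt")]
for s4 in(1,-1):
  for s6 in(1,-1):
    h.S4,h.S6=s4,s6
    for d in D:
        R=Rn.from_euler("xyz",d[2],degrees=True); 
        print(s4,s6,np.degrees((fk(d[0],[0]*7)[1].inv()*R).magnitude()).round(2),np.degrees((fk(d[0],[0]*7)[1].inv()*R).as_rotvec()).round(1),end=" ")
    print()
    def f(p): return np.concatenate([fk(d[0],p)[0]-d[1] for d in D]+[np.array(p)*1e-4])
    r=least_squares(f,[0,.3,.4,.0,.4,-.19,.3]); print(r.x.round(4),abs(f(r.x)[:9]).max())
E
```

```text
1 1 123.03 [  0.  -0. 123.] 1 1 93.68 [ 0.  -0.  93.7] 1 1 126.16 [-36.5  36.5 115.1] 
[ 0.3252 -0.6012  0.5694 -0.0685  0.1471 -0.1892 -0.3832] 0.035264481952041016
1 -1 90.01 [ 0. -0. 90.] 1 -1 90.01 [ 0. -0. 90.] 1 -1 59.56 [-4.  43.6 40.4] 
[ 0.3252 -0.6012  0.5694 -0.0685  0.1471 -0.1892 -0.3832] 0.03526448216465358
-1 1 123.01 [ -0.  -0. 123.] -1 1 93.67 [-0.  -0.  93.7] -1 1 169.41 [  0.   -0.  169.4] 
[ 0.      0.1988  0.6016 -0.      0.4636 -0.1918  0.378 ] 3.067851606086691e-08
-1 -1 90.0 [-0. -0. 90.] -1 -1 90.0 [ 0. -0. 90.] -1 -1 90.0 [ 0. -0. 90.] 
[ 0.      0.1988  0.6016 -0.      0.4636 -0.1918  0.378 ] 3.073019694266321e-08
```

```bash
cat >> h.py <<'E'
KP=[0,.1988,.6016,0,.4636,-.1918,.378]
LO=np.array([-176,-82,-58.2,-173.8,-174.7,-.2]);LO=np.array([-176,-82,-58.2,-173.8,-174.7,-173.6]);HI=np.array([176,121.7,71.7,95.5,-.2,173.6])
Tz=Rn.from_euler("z",90,degrees=True)
KP=list(map(float,open("kp.txt").read().split())) if __import__("os").path.exists("kp.txt") else KP
def FK(q): 
    P,R=fk(q,KP); return P,R*Tz
def ik(P,R,q0):
    def f(q):
        p,r=FK(q); return np.r_[(p-P)*10,(r.inv()*R).as_rotvec()*2]
    s=least_squares(f,np.clip(q0,LO+.1,HI-.1),bounds=(LO,HI),x_scale=30.)
    return s.x,np.abs(s.fun).max()
def joints_pts(q):
    E=lambda ax,a:Rn.from_euler(ax,a,degrees=True)
    R=E("z",q[0])*E("y",q[1]); e=np.array([0,0,KP[1]])+R.apply([0,0,KP[2]])
    R=R*E("y",-q[2])*E("x",-q[3]); w=e+R.apply([KP[4],0,0]); w2=w+R.apply([0,KP[5],0]); return e,w,w2
def path(poses,q0,pr=True):
    """follow poses; report"""
    q=np.array(q0);out=[]
    for P,R in poses:
        q,e=ik(P,R,q); out.append((q,e))
        if pr: print(q.round(0).astype(int),"err%.4f"%e,"minz %.2f %.2f"%(joints_pts(q)[1][2],joints_pts(q)[2][2]))
    return out
E
python3 - <<'E'
import h; from h import *
D=[json.loads(l) for l in open("kin.txt")]
def f(p): return np.concatenate([fk(d[0],p)[0]-d[1] for d in D]+[np.array(p)*1e-6])
r=least_squares(f,KP,xtol=1e-14,ftol=1e-14);print(r.x);open("kp.txt","w").write(" ".join(map(str,r.x)))
h.KP=list(r.x)
q=D[-1][0];print(FK(q)[0]-D[-1][1])
Z=Rn.from_euler("z",180,degrees=True)
x=np.array([.0523,.9986,0]);o=np.array([.530,-.239,0])
print("tray tilt; L=22")
# module tail pivot at tray (-32,20); grasp in module rel tail (50,13)
seq=[]
for th in(0,10,20,30,45,60):
    t=np.radians(th); g=o+x*(-.032+.05*np.cos(t)-.013*np.sin(t))+[0,0,.02+.05*np.sin(t)+.013*np.cos(t)]
    R=tilted(267,68+th)*Z   # down>90 goes over
    seq.append((g+R.apply([0,0,.019]),R))
res=path(seq,q)
E
```

```text
[ 1.87971433e-11  1.98800000e-01  6.01600000e-01 -3.88548715e-12
  4.63600000e-01 -1.91800000e-01  3.78041000e-01]
[-5.21582777e-13  1.80036541e-12  1.15171761e-12]
tray tilt; L=22
[  5  23 -46  44 -32 -49] err0.0000 minz 0.32 0.37
[  3  22 -37  22 -34 -25] err0.0000 minz 0.36 0.39
[ -3  23 -27   3 -41  -3] err0.0000 minz 0.40 0.41
[-10  24 -18 -10 -50  14] err0.0000 minz 0.44 0.41
[-21  29  -6 -24 -65  30] err0.0000 minz 0.46 0.40
[-30  35   4 -34 -80  40] err0.0000 minz 0.44 0.35
```

Run:
```python
from h import *
Z=Rn.from_euler("z",180,degrees=True)
seeds=[[-21,29,-6,-24,-65,30],[0,20,0,0,-60,0],[20,20,-20,30,-40,-40],[-10,40,10,-60,-80,60],[10,30,0,-90,-60,90],[-30,0,-30,-60,-90,40]]
def best(P,R):
    r=[]
    for s in seeds:
        for RR in(R,R*Z):
            q,e=ik(P,RR,s)
            if e<1e-3: r.append((min((q-LO).min(),(HI-q).min()),q))
    if not r: return None
    return max(r,key=lambda t:t[0])
def show(n,b):
    if b: print(n,"margin %.0f"%b[0],b[1].round(0).astype(int),"z %.2f %.2f"%(joints_pts(b[1])[1][2],joints_pts(b[1])[2][2]))
    else: print(n,None)
d=np.array([.5505,.220,.041])
for L in(20,35,50):
  for az in(71.5,251.5):
    R=tilted(az,L); show(("D",L,az),best(d+R.apply([0,0,.015]),R))
for c in([.43,.0],[.45,.08],[.48,.0]):
  for be in(87,60,30,0,-30):
    c3=np.array([*c,.050]); R=tilted(be,22); show(("B",c,be),best(c3+R.apply([0,0,.019]),R))
    for L in(20,35):
      c3=np.array([*c,.036]);R=tilted(be+180,90-L); show(("  C",L),best(c3+R.apply([0,0,.019]),R))
```

```text
('D', 20, 71.5) margin 38 [-11  40 -20 -86 -69  58] z 0.26 0.17
('D', 20, 251.5) margin 63 [  52   59    4   19 -103  102] z 0.13 0.17
('D', 35, 71.5) margin 38 [ -2  30 -20 -76 -54  39] z 0.37 0.25
('D', 35, 251.5) margin 57 [ 51  51  -1  17 -91 103] z 0.22 0.25
('D', 50, 71.5) margin 39 [ 12  23 -20 -58 -41  13] z 0.44 0.32
('D', 50, 251.5) margin 51 [ 49  42  -7  14 -78 104] z 0.29 0.32
('B', [0.43, 0.0], 87) margin 43 [-28  40 -15 -58 -85  59] z 0.28 0.18
('  C', 20) margin 7 [ 38  17 -52  25 -38 117] z 0.34 0.37
('  C', 35) margin 7 [ 45  23 -51  32 -47 -76] z 0.30 0.33
('B', [0.43, 0.0], 60) margin 30 [-39  37 -29 -72 -74  64] z 0.26 0.18
('  C', 20) margin 17 [ 34  21 -41  12 -47 -74] z 0.35 0.37
('  C', 35) margin 22 [ 38  28 -36  15 -59 101] z 0.31 0.33
('B', [0.43, 0.0], 30) margin 11 [-54  41 -47 -95 -68  88] z 0.19 0.18
('  C', 20) margin 26 [ 27  23 -32   1 -55 -88] z 0.37 0.37
('  C', 35) margin 35 [ 28  32 -23   1 -70  91] z 0.33 0.33
('B', [0.43, 0.0], 0) None
('  C', 20) margin 32 [ 20  24 -27  -8 -59  75] z 0.39 0.37
('  C', 35) margin 42 [ 17  33 -16 -10 -75  78] z
[... 1213 characters left out ...]
-73] z 0.30 0.33
('B', [0.48, 0.0], 60) margin 34 [-36  37 -24 -74 -73  60] z 0.27 0.18
('  C', 20) margin 23 [ 31  24 -35  13 -49 -71] z 0.35 0.37
('  C', 35) margin 28 [ 35  31 -30  16 -62 103] z 0.30 0.33
('B', [0.48, 0.0], 30) margin 15 [-48  38 -43 -99 -66  81] z 0.21 0.18
('  C', 20) margin 32 [ 25  27 -26   2 -58 -86] z 0.37 0.37
('  C', 35) margin 41 [ 26  35 -17   3 -73  93] z 0.32 0.33
('B', [0.48, 0.0], 0) None
('  C', 20) margin 38 [  18   27  -20   -7  -61 -104] z 0.39 0.37
('  C', 35) margin 49 [ 16  36  -9  -9 -78  79] z 0.35 0.33
('B', [0.48, 0.0], -30) None
('  C', 20) margin 40 [ 12  26 -19 -15 -61  57] z 0.41 0.37
('  C', 35) margin 51 [  7  35  -7 -21 -78  63] z 0.38 0.33
```

Run:
```python
from h import *
Z=Rn.from_euler("z",180,degrees=True)
R1=tilted(267,68)*Z
plan([.5307,-.229,.0158],R1,6,6.6)
```

```text
max shift mm 14.003570973148241 turn/row 0.031185178304040925
6.6 -0.01 -0.03 1.4 0 -0 -0; 6.6 -0.01 -0.03 1.4 0.1 -0 -0; 6.6 -0.02 -0.02 1.4 -0 -0 -0; 6.6 -0.01 -0.03 1.4 0 -0 -0.1; 6.6 -0.01 -0.02 1.4 0 -0 0; 6.6 -0.01 -0.03 1.4 0.1 -0 0
```

step_arm(
  plan="6.6 0 0 1.4 0 0 0; 6.6 0 0 1.4 0 0 0; 6.6 0 0 1.4 0 0 0; 6.6 0 -0.1 1.4 0 0 0; 6.6 0 0 1.4 0 0 0; 6.6 0 0 1.4 0 0 0; 6.6 0 0 0 0 0 0",
)

```text
clock: 2.45
tool_pos: [0.5294, -0.2318, 0.0156]
orientation: [179.9, -22.0, -93.3]
force: [0.5, -1.0, -0.6]
opening: 0.0658
```

step_arm(
  plan="5.5 0 0 0 0 0 0; 5.2 0 0 0 0 0 0; 5.0 0 0 0 0 0 0; 4.6 0 0 0 0 0 0; 4.4 0 0 0 0 0 0; 4.0 0 0 0 0 0 0",
)

```text
clock: 2.95
tool_pos: [0.5357, -0.2293, 0.0189]
orientation: [-179.5, -21.9, -93.3]
force: [13.1, -9.2, -9.9]
opening: 0.0511
```

The fingers closed on 51 mm, so the module is held, but the arm was dragged about 6 mm in +x with 13 N side force. I'll move the commanded pose over to relieve that.

step_arm(
  plan="4.0 0 -0.3 0 0 0 0; 4.0 0 -0.3 0 0 0 0; 4.0 0 0 0 0 0 0; 4.0 0 0 0 0 0 0",
)

```text
clock: 3.28
tool_pos: [0.5361, -0.2299, 0.0185]
orientation: [-179.9, -22.0, -93.3]
force: [-9.3, 12.4, 13.3]
opening: 0.0518
```

Run:
```python
from h import *
o=telemetry.get_obs();print(o["force"],o["moment"],o["joint_pos"],o["tool_pos"])
im=snapshot("top"); c=im[156:276,267:417]; cv2.imwrite("pics/top2c.png",cv2.resize(c,None,fx=5,fy=5,interpolation=cv2.INTER_CUBIC))
```

```text
[-9.31286629 12.42717019 13.27359312] [ 4.17263167  3.7775065  -1.76191908] [  5.4912981   23.41611604 -44.80965322  43.12546438 -32.85115075
 -47.60916527] [ 0.53608862 -0.22992782  0.01851922]
```

View pics/top2c.png

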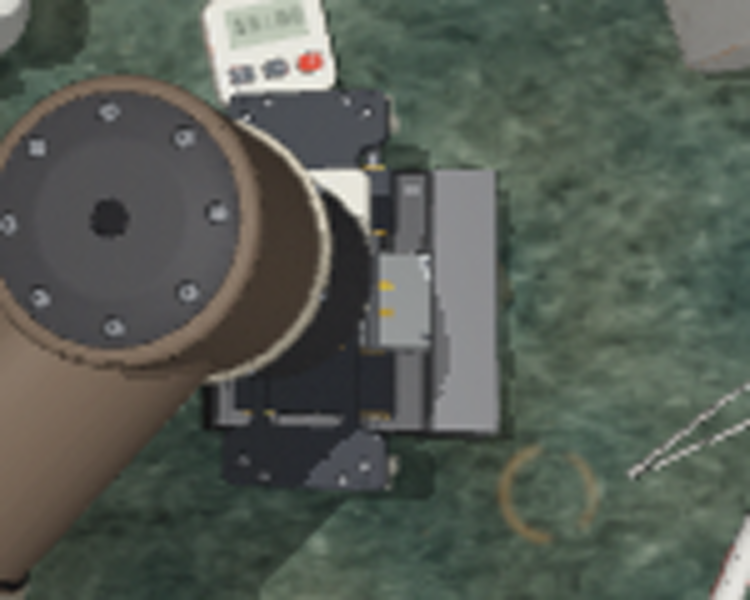

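step_arm(
  plan="4.0 0 0 0 0 0 0; 4.0 0 0 0 0 0 0; 4.0 0 0 0 0 0 0",
)

```text
clock: 3.58
tool_pos: [0.5361, -0.2299, 0.0185]
orientation: [-179.9, -22.0, -93.3]
force: [-10.5, 13.7, 13.5]
opening: 0.0516
```

Run:
```python
from h import *
o=telemetry.get_obs();print(o["force"],o["moment"],o["tool_pos"],o["orientation"],o["opening"])
P,R=cur();print("force in tool",R.inv().apply(o["force"]),"moment tool",R.inv().apply(o["moment"]))
```

```text
[-10.49198942  13.74708991  13.47666731] [ 4.18516889  3.78408005 -1.72903223] [ 0.53609272 -0.22991814  0.01852599] [-179.93059167  -22.02101643  -93.26681108] 0.05161833944749062
force in tool [ -7.11617405  11.23722242 -17.42899263] moment tool [-4.37170785 -3.96260908  0.10174802]
```

step_arm(
  plan="4.0 0 0.1 -0.15 0 0 0; 4.0 0 0.1 -0.15 0 0 0; 4.0 0 0 0 0 0 0; 4.0 0 0 0 0 0 0",
)

```text
clock: 3.92
tool_pos: [0.5358, -0.2293, 0.0192]
orientation: [-179.9, -21.9, -93.3]
force: [11.2, -12.0, -21.2]
opening: 0.0513
```

Run:
```python
from h import *
o=telemetry.get_obs();print(o["force"],o["moment"],o["tool_pos"],o["orientation"],o["opening"])
P,R=cur();print("force in tool",R.inv().apply(o["force"]),"moment tool",R.inv().apply(o["moment"]))
```

```text
[ 11.20169797 -11.95470132 -21.15972633] [ 0.02270278 -3.70160959  1.22497031] [ 0.53577523 -0.22927489  0.01923903] [-179.92564402  -21.91754882  -93.30253756] 0.05132544621829033
force in tool [  2.57521982 -11.84083002  23.85979729] moment tool [ 3.88439519 -0.2355934   0.24279826]
```

step_arm(
  plan="4.0 0 -0.1 0.13 0 0 0; 4.0 0 0 0 0 0 0; 4.0 0 0 0 0 0 0",
)

```text
clock: 4.17
tool_pos: [0.536, -0.2296, 0.0189]
orientation: [-179.9, -22.0, -93.3]
force: [0.7, 1.9, -3.5]
opening: 0.0514
```

Run:
```python
from h import *
o=telemetry.get_obs();print(o["force"],o["moment"],o["tool_pos"],o["orientation"],o["opening"])
P,R=cur();print("force in tool",R.inv().apply(o["force"]),"moment tool",R.inv().apply(o["moment"]))
print("grasp pt",P-R.apply([0,0,.019]))
```

```text
[ 0.70026589  1.85670762 -3.5327355 ] [ 2.17894581  0.16404611 -0.38512721] [ 0.53595177 -0.22958022  0.01888324] [-179.94205031  -21.98408202  -93.26810682] 0.05142340776680948
force in tool [-3.07839668 -0.59068271  2.56759097] moment tool [-0.41122841 -2.16579694  0.25150294]
grasp pt [ 0.53633807 -0.22247807  0.0365017 ]
```

Force relaxed to about 4 N, with the grasp about 18 mm from the module's centre. Next is the tilt about the tail edge.

```bash
cat >> h.py <<'E'
Z180=Rn.from_euler("z",180,degrees=True)
XH=np.array([.0523,.9986,0])
def multi(wps,op):
    """wps: list (P,R,n) from current pose; prints rows"""
    P,R=cur()
    for P1,R1,n in wps:
        P,R=plan(np.array(P1),R1,n,op,P,R)
E
python3 - <<'E'
from h import *
P0,R0=cur(); g0=P0-R0.apply([0,0,.019])
G=.0
w=[]
Rb=tilted(267,68)*Z180
qs=telemetry.get_obs()["joint_pos"]
for th,sx,sz,n in((6,.5,.3,3),(12,1,.6,3),(18,2.5,1.2,3),(25,6,2,4),(25,24,5,3)):
    t=np.radians(th);g=g0+XH*(.05*(np.cos(t)-1)-.0165*np.sin(t)+sx/1e3)+np.array([0,0,.05*np.sin(t)+.0165*(np.cos(t)-1)+sz/1e3])
    R=R0*Rn.from_euler("y",-th,degrees=True); w.append((g+R.apply([0,0,.019]),R,n))
multi(w,4)
path([a[:2] for a in w],qs)
E
```

```text
max shift mm 1.6492422502470645 turn/row 1.9999999999999993
4 0.05 -0 -0.15 0 -2 0; 4 0.04 -0 -0.16 -0 -2 -0; 4 0.04 -0 -0.15 0 -2 0
max shift mm 1.6492422502470645 turn/row 2.000000000000002
4 0.05 -0 -0.15 0 -2 -0; 4 0.04 -0 -0.16 0 -2 -0; 4 0.03 -0 -0.15 -0 -2 -0
max shift mm 1.7029386365926402 turn/row 2.0000000000000027
4 0.01 -0 -0.17 0 -2 0; 4 0.01 -0 -0.16 0 -2 -0; 4 0 -0 -0.17 -0 -2 -0
max shift mm 1.5524174696260022 turn/row 1.7500000000000016
4 -0.03 -0 -0.15 -0 -1.8 -0; 4 -0.04 -0 -0.14 -0 -1.7 0; 4 -0.04 -0 -0.14 -0 -1.8 -0; 4 -0.04 -0 -0.15 -0 -1.7 0
max shift mm 6.140032573203501 turn/row 4.543193827533043e-15
4 -0.61 0 -0.07 -0 -0 0; 4 -0.6 0 -0.06 -0 -0 0; 4 -0.61 0 -0.07 -0 -0 0
[  4  23 -40  30 -33 -34] err0.0000 minz 0.34 0.39
[  2  22 -34  17 -36 -19] err0.0000 minz 0.37 0.40
[ -1  22 -28   6 -40  -7] err0.0000 minz 0.40 0.41
[ -6  23 -21  -4 -46   6] err0.0000 minz 0.43 0.42
[ -4  22 -22  -4 -46   4] err0.0000 minz 0.43 0.42
```

step_arm(
  plan="4 0.05 0 -0.15 0 -2 0; 4 0.05 0 -0.15 0 -2 0; 4 0.05 0 -0.15 0 -2 0; 4 0.05 0 -0.15 0 -2 0; 4 0.05 0 -0.15 0 -2 0; 4 0.05 0 -0.15 0 -2 0; 4 0 0 0 0 0 0",
)

```text
clock: 4.75
tool_pos: [0.5369, -0.2301, 0.0291]
orientation: [-179.8, -9.9, -93.3]
force: [-0.2, -0.6, -1.5]
opening: 0.0497
```

Run:
```python
from h import *
o=telemetry.get_obs()
P,R=cur();print("force in tool",R.inv().apply(o["force"]),"moment tool",R.inv().apply(o["moment"]))
im=snapshot("top"); c=im[156:276,267:417]; cv2.imwrite("pics/top3c.png",cv2.resize(c,None,fx=5,fy=5,interpolation=cv2.INTER_CUBIC))
im=snapshot("scene"); c=im[100:220,240:390]; cv2.imwrite("pics/sc3c.png",cv2.resize(c,None,fx=5,fy=5,interpolation=cv2.INTER_CUBIC))
```

```text
force in tool [0.34886503 0.12081649 1.55485709] moment tool [ 0.06326031 -0.65821302 -0.04991332]
```

View pics/top3c.png

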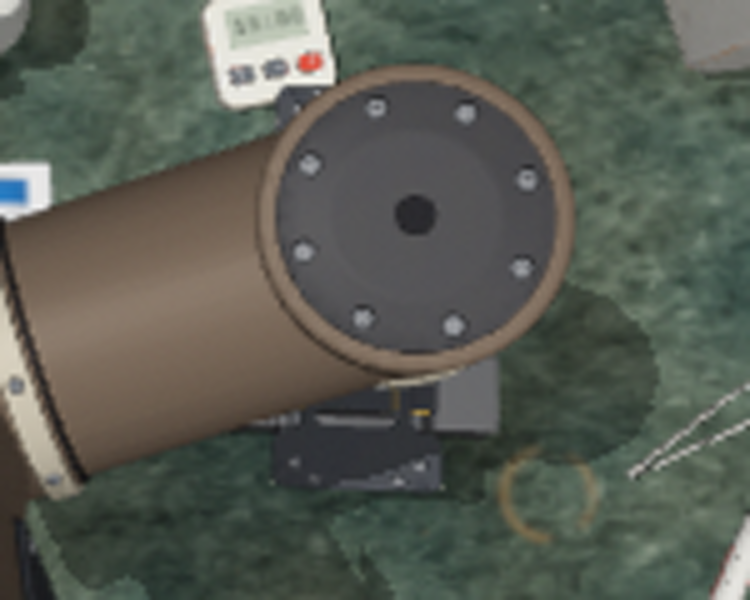

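The wrist hides the module from above, but the opening is now 49.7 mm and the force 1.5 N. I'll continue to 25° and slide it out from under the lip.

step_arm(
  plan="4 0 0 -0.17 0 -2 0; 4 0 0 -0.17 0 -2 0; 4 0 0 -0.17 0 -2 0; 4 -0.04 0 -0.15 0 -1.8 0; 4 -0.04 0 -0.15 0 -1.8 0; 4 -0.04 0 -0.15 0 -1.7 0; 4 -0.04 0 -0.15 0 -1.7 0; 4 0 0 0 0 0 0",
)

```text
clock: 5.52
tool_pos: [0.5354, -0.2273, 0.0383]
orientation: [179.9, 3.1, -93.3]
force: [1.3, 5.4, -7.2]
opening: 0.0498
```

Run:
```python
from h import *
o=telemetry.get_obs()
P,R=cur();print("force in tool",R.inv().apply(o["force"]),"moment tool",R.inv().apply(o["moment"]))
im=snapshot("scene"); c=im[100:220,240:390]; cv2.imwrite("pics/sc4c.png",cv2.resize(c,None,fx=5,fy=5,interpolation=cv2.INTER_CUBIC))
```

```text
force in tool [-5.02884343 -0.96687397  7.4576373 ] moment tool [ 0.42729035 -2.03164232 -0.09015078]
```

View pics/sc4c.png

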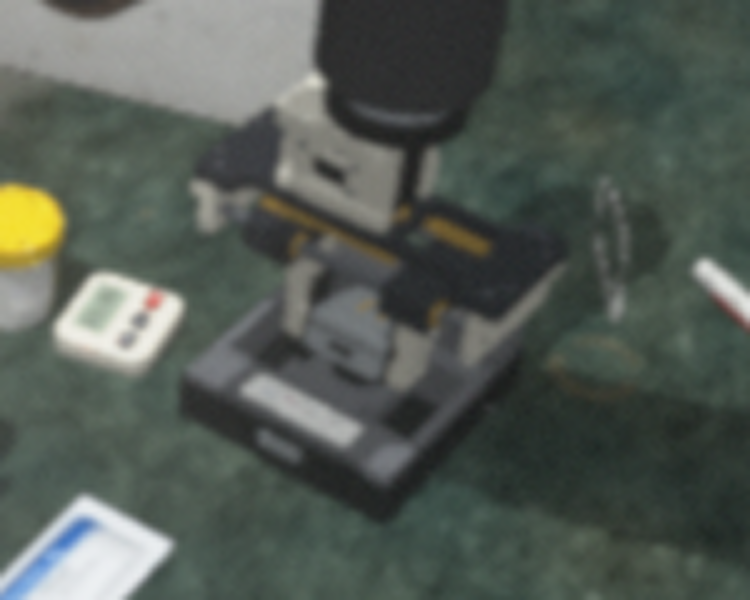

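The scene view shows the module held and tilted, with its free end raised at about (345,350) in the crop. I'll slide it towards the free end.

step_arm(
  plan="4 -0.3 0 0 0 0 0; 4 -0.5 0 0 0 0 0; 4 -0.5 0 -0.05 0 0 0; 4 -0.5 0 -0.1 0 0 0; 4 -0.4 0 -0.1 0 0 0; 4 0 0 0 0 0 0",
)

```text
clock: 6.07
tool_pos: [0.5375, -0.2049, 0.0432]
orientation: [-179.9, 3.0, -93.1]
force: [0.1, -0.1, -2.7]
opening: 0.0495
```

Run:
```python
from h import *
o=telemetry.get_obs()
P,R=cur();print("force in tool",R.inv().apply(o["force"]),"moment tool",R.inv().apply(o["moment"]))
im=snapshot("scene"); c=im[100:220,240:390]; cv2.imwrite("pics/sc5c.png",cv2.resize(c,None,fx=5,fy=5,interpolation=cv2.INTER_CUBIC))
```

```text
force in tool [ 0.24958643 -0.07337179  2.72417309] moment tool [-0.16464812  0.14515127 -0.01613078]
```

View pics/sc5c.png

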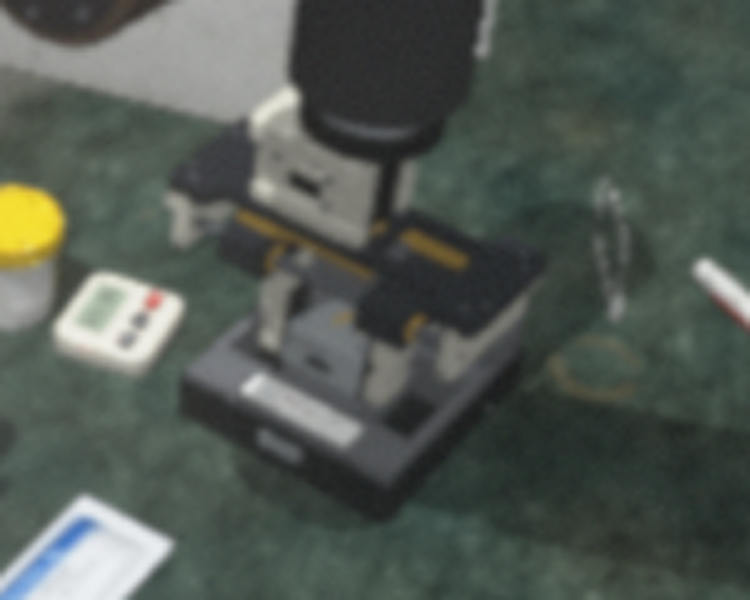

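Run:
```python
from h import *
P0,R0=cur(); q=telemetry.get_obs()["joint_pos"]
w=[(P0+[0,.02,.11],R0,5)]
Rs=tilted(75,22)*Z180
Rm=tilted(81,55)*Z180
gs=np.array([.44,.08,.15])
w.append((np.array([.47,-.03,.17])+Rm.apply([0,0,.019]),Rm,8))
w.append((gs+Rs.apply([0,0,.019]),Rs,8))
multi(w,4)
full=[]
P,R=P0,R0
for P1,R1,n in w:
    rv=(R.inv()*R1).as_rotvec()
    for i in range(n): full.append((P+(P1-P)*(i+1)/n,R*Rn.from_rotvec(rv*(i+1)/n)))
    P,R=P1,R1
path(full,q)
```

```text
max shift mm 22.389506470666124 turn/row 0.0
4 -0.51 0.02 -2.18 0 0 0; 4 -0.52 0.02 -2.17 0 0 0; 4 -0.51 0.02 -2.18 0 0 0; 4 -0.51 0.02 -2.18 0 0 0; 4 -0.51 0.02 -2.17 0 0 0
max shift mm 22.36738697300156 turn/row 21.806758028560537
4 -2.02 0.93 0.09 6 0.4 -21; 4 -2.23 0.15 0.01 6 0.3 -20.9; 4 -2.14 -0.65 0.03 6.1 0.4 -21; 4 -1.76 -1.37 0.12 6 0.3 -20.9; 4 -1.16 -1.88 0.29 6 0.4 -21; 4 -0.42 -2.14 0.49 6 0.3 -20.9; 4 0.35 -2.08 0.72 6 0.4 -21; 4 1.06 -1.73 0.93 6.1 0.3 -21
max shift mm 15.04991694329241 turn/row 4.194836757362753
4 1.05 -0.56 0.91 -0.6 4.1 0.5; 4 0.98 -0.58 0.98 -0.6 4.1 0.5; 4 0.9 -0.6 1.04 -0.6 4.2 0.4; 4 0.82 -0.61 1.09 -0.6 4.1 0.5; 4 0.73 -0.64 1.15 -0.6 4.1 0.5; 4 0.64 -0.65 1.18 -0.6 4.1 0.5; 4 0.55 -0.67 1.23 -0.6 4.2 0.4; 4 0.46 -0.69 1.25 -0.6 4.1 0.5
[ -3  21 -21  -4 -48   3] err0.0000 minz 0.45 0.44
[ -3  19 -20  -4 -51   2] err0.0000 minz 0.47 0.46
[ -2  17 -19  -4 -53   1] err0.0000 minz 0.50 0.49
[ -2  16 -18  -4 -56   1] err0.0000 minz 0.52 0.51
[ -1  15 -17  -3 -59   0] err0.0000 minz 0.54 0.53
[  1  10 -23  -4 -51  20] err0.0000 minz 0.54 0.53
[  1   6 -27  -8 -45  43] err0.0000 minz 0.54 0.52
[ -1   4 -28 -15 -43  70] err0.0000 minz 0.55 0.51
[ -4   4 -26 -24 -45 100] err0.0000 minz 0.57 0.50
[ -8   5 -24 -32 -50 130] err0.0000 minz 0.58 0.49
[-11   7 -21 -37 -57 156] err0.0000 minz 0.58 0.48
[ -9   8 -19 -36 -62 174] err0.0751 minz 0.58 0.48
[  2   6 -22 -27 -59 174] err0.3984 minz 0.58 0.51
[  2   5 -22 -29 -59 174] err0.4561 minz 0.59 0.50
[  2   5 -23 -32 -58 174] err0.5154 minz 0.59 0.49
[  2   4 -23 -35 -58 174] err0.5764 minz 0.59 0.49
[  2   3 -24 -38 -57 174] err0.6391 minz 0.59 0.48
[  2   3 -25 -41 -56 174] err0.7034 minz 0.58 0.47
[  2   2 -26 -43 -55 174] err0.7693 minz 0.58 0.47
[  2   1 -27 -46 -54 174] err0.8366 minz 0.58 0.46
[  2   1 -28 -49 -53 174] err0.9054 minz 0.58 0.45
```

```bash
cat >> h.py <<'E'
def expand(w,P,R):
    full=[]
    for P1,R1,n in w:
        rv=(R.inv()*R1).as_rotvec()
        for i in range(n): full.append((P+(np.array(P1)-P)*(i+1)/n,R*Rn.from_rotvec(rv*(i+1)/n)))
        P,R=np.array(P1),R1
    return full
E
python3 - <<'E'
from h import *
P0,R0=cur(); q=telemetry.get_obs()["joint_pos"]
w=[(P0+[0,.02,.11],R0,5)]
Rs=tilted(75,22)
Rm=tilted(81,55)
gs=np.array([.44,.08,.15])
w.append((np.array([.47,-.03,.17])+Rm.apply([0,0,.019]),Rm,8))
w.append((gs+Rs.apply([0,0,.019]),Rs,9))
multi(w,4)
path(expand(w,P0,R0)[4::3],q)
E
```

```text
max shift mm 22.389506470666124 turn/row 0.0
4 -0.51 0.02 -2.18 0 0 0; 4 -0.52 0.02 -2.17 0 0 0; 4 -0.51 0.02 -2.18 0 0 0; 4 -0.51 0.02 -2.18 0 0 0; 4 -0.51 0.02 -2.17 0 0 0
max shift mm 22.383252668010517 turn/row 4.067860412396796
4 -2.02 0.93 0.09 0.2 -4 0.7; 4 -2.01 0.96 0.22 0.3 -4 0.7; 4 -1.97 0.99 0.36 0.2 -4 0.7; 4 -1.93 1.01 0.49 0.2 -4 0.7; 4 -1.87 1.04 0.62 0.3 -4 0.7; 4 -1.82 1.06 0.74 0.2 -4 0.7; 4 -1.75 1.09 0.86 0.2 -4 0.7; 4 -1.67 1.11 0.98 0.3 -4 0.7
max shift mm 13.382451195502265 turn/row 3.7249349303057278
4 -0.93 0.5 0.81 0.5 -3.7 0.4; 4 -0.88 0.51 0.86 0.6 -3.6 0.4; 4 -0.81 0.53 0.92 0.5 -3.7 0.5; 4 -0.75 0.55 0.95 0.5 -3.7 0.4; 4 -0.69 0.55 1 0.5 -3.6 0.4; 4 -0.61 0.57 1.04 0.6 -3.7 0.4; 4 -0.55 0.59 1.06 0.5 -3.6 0.5; 4 -0.47 0.6 1.1 0.5 -3.7 0.4; 4 -0.39 0.61 1.11 0.5 -3.7 0.4
[ -1  15 -17  -3 -59   0] err0.0000 minz 0.54 0.53
[ -4  13 -15 -17 -62   7] err0.0000 minz 0.57 0.52
[ -8  12 -16 -30 -66  13] err0.0000 minz 0.58 0.49
[-12  12 -17 -42 -69  21] err0.0000 minz 0.56 0.45
[-18  15 -19 -53 -73  31] err0.0000 minz 0.52 0.39
[-22  20 -22 -62 -77  41] err0.0000 minz 0.46 0.33
```

Feasible. I'll lift and carry.

step_arm(
  plan="4 -0.3 0 -1.5 0 0 0; 4 -0.5 0 -2.2 0 0 0; 4 -0.5 0 -2.2 0 0 0; 4 -0.5 0 -2.2 0 0 0; 4 -0.5 0 -2.2 0 0 0; 4 -2.0 0.9 0.1 0.2 -4 0.7; 4 -2.0 1 0.2 0.3 -4 0.7; 4 -2 1 0.4 0.2 -4 0.7; 4 -1.9 1 0.5 0.2 -4 0.7; 4 -1.9 1 0.6 0.3 -4 0.7; 4 -1.8 1.1 0.7 0.2 -4 0.7; 4 -1.8 1.1 0.9 0.2 -4 0.7",
)

```text
clock: 7.12
tool_pos: [0.4806, -0.042, 0.1487]
orientation: [-179.8, 31.2, -98.2]
force: [-0.4, -1.0, -2.4]
opening: 0.0499
```

step_arm(
  plan="4 -1.7 1.1 1 0.3 -4 0.7; 4 -0.9 0.5 0.8 0.5 -3.7 0.4; 4 -0.9 0.5 0.9 0.5 -3.7 0.4; 4 -0.8 0.5 0.9 0.5 -3.7 0.4; 4 -0.7 0.5 0.9 0.5 -3.7 0.4; 4 -0.7 0.6 1.0 0.5 -3.7 0.4; 4 -0.6 0.6 1.0 0.5 -3.7 0.4; 4 -0.5 0.6 1.1 0.5 -3.7 0.5; 4 -0.5 0.6 1.1 0.5 -3.7 0.4; 4 -0.4 0.6 1.1 0.5 -3.7 0.4; 4 0 0 0 0 0 0; 4 0 0 0 0 0 0",
)

```text
clock: 8.12
tool_pos: [0.4449, 0.0929, 0.1355]
orientation: [179.2, 68.2, -105.6]
force: [0.1, 0.0, -1.5]
opening: 0.0497
```

Run:
```python
from h import *
o=telemetry.get_obs()
P,R=cur();print("force in tool",R.inv().apply(o["force"]),o["force"],"g",P-R.apply([0,0,.019]),"tooldir",R.apply([0,0,1]),R.apply([0,1,0]))
for n in("scene","top"):
    im=snapshot(n); cv2.imwrite(f"pics/{n}6.png",im)
    u=proj(n,[P])[0].astype(int);print(n,u)
    c=im[max(u[1]-50,0):u[1]+50,max(u[0]-60,0):u[0]+60]; cv2.imwrite(f"pics/{n}6c.png",cv2.resize(c,None,fx=6,fy=6,interpolation=cv2.INTER_CUBIC))
```

```text
force in tool [ 1.42035787 -0.12571262  0.61609577] [ 0.12551568  0.01358082 -1.54817813] g [0.44042865 0.07585157 0.1425544 ] tooldir [ 0.2359572   0.89818017 -0.37094015] [-0.96665235  0.25604193  0.00507684]
scene [275 234]
top [210 255]
```

View pics/scene6c.png

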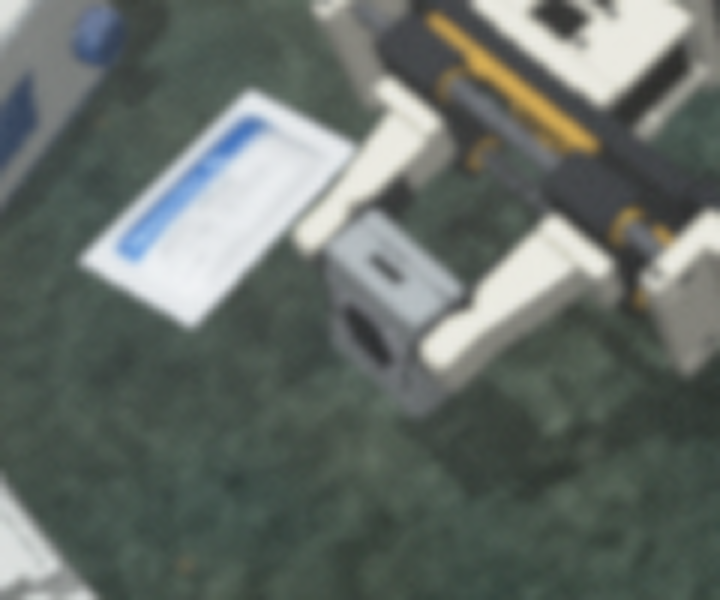

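View pics/top6c.png

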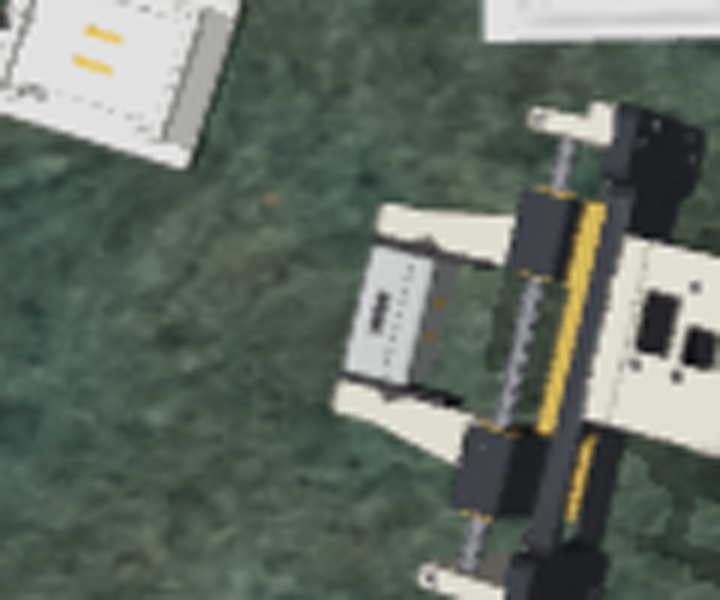

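The module is held ribbed end up with the window facing az ~75°. I'll fit its tilt from corners: scene top face at (330,248), (375,210), (462,290), (418,338), and lower edge at (337,305), (420,415). In the top crop the ribbed face is at (373,245), (437,260), (410,385), (345,375).

```bash
cat > fit.py <<'E'
from h import *
def fitmod(obs,x0,free_yaw=True,bias=True):
    """obs: list (cam, corner(sx,sy,sz), uv). state: pos3, rotvec3 about x0 rot ; camera bias px? """
    P0,R0=x0
    def f(v):
        R=Rn.from_rotvec(v[3:6])*R0; r=[]
        for c,s,uv in obs:
            p=P0+v[:3]+R.apply(np.array(s)*[.032,.025,.013]); 
            if c=="scene": p=p+np.array([v[6],v[7],0])
            r+=list(proj(c,p)[0]-uv)
        return np.r_[r,v[6:8]*100]
    s=least_squares(f,np.zeros(8),x_scale=[.01]*3+[.1]*3+[.01]*2)
    return P0+s.x[:3],Rn.from_rotvec(s.x[3:6])*R0,s.x,s.fun
E
python3 - <<'E'
from fit import *
P,R=cur(); Rt=tilted(75,22)
# module at stand: x_m up, y_m = tray y -> az 165 (tool y), z_m = -az75
a=np.radians(75);xm=np.array([0,0,1]);zm=-np.array([np.cos(a),np.sin(a),0]);ym=np.cross(zm,xm)
Rm=Rn.from_matrix(np.c_[xm,ym,zm]); print("ym",ym)
g=P-R.apply([0,0,.019])
S=lambda p:np.array(p)/6+[215,184]; T=lambda p:np.array(p)/6+[150,205]
o=[("scene",(1,-1,-1),S((330,248))) ]
for c in [(1,sy,sz) for sy in(1,-1) for sz in(1,-1)]+[(-1,1,-1),(-1,-1,-1)]:
    p=g-[0,0,.018]+Rm.apply(np.array(c)*[.032,.025,.013]); print(c,((proj("scene",p)[0]-[215,184])*6).round(),((proj("top",p)[0]-[150,205])*6).round())
E
```

```text
ym [-0.96592583  0.25881905  0.        ]
(1, 1, 1) [472. 265.] [421. 384.]
(1, 1, -1) [418. 301.] [354. 368.]
(1, -1, 1) [378. 183.] [452. 255.]
(1, -1, -1) [325. 217.] [386. 239.]
(-1, 1, -1) [407. 409.] [370. 356.]
(-1, -1, -1) [319. 326.] [400. 236.]
```

Run:
```python
from fit import *
P,R=cur()
a=np.radians(75);xm=np.array([0,0,1]);zm=-np.array([np.cos(a),np.sin(a),0]);ym=np.cross(zm,xm)
Rm=Rn.from_matrix(np.c_[xm,ym,zm]); g=P-R.apply([0,0,.019])
S=lambda *p:np.array(p)/6+[215,184]; T=lambda *p:np.array(p)/6+[150,205]
o=[("scene",(1,1,1),S(462,290)),("scene",(1,1,-1),S(416,340)),("scene",(1,-1,1),S(375,210)),("scene",(1,-1,-1),S(330,248)),("scene",(-1,1,-1),S(418,415)),("scene",(-1,-1,-1),S(338,308)),
("top",(1,1,1),T(410,385)),("top",(1,1,-1),T(345,374)),("top",(1,-1,1),T(437,260)),("top",(1,-1,-1),T(374,246))]
p,Rf,v,r=fitmod(o,(g-[0,0,.018],Rm))
print(p,"g-p in module",Rf.inv().apply(g-p),"xm",Rf.apply([1,0,0]),"z",Rf.apply([0,0,1]),"bias",v[6:],abs(r).max(),r.round(1))
```

```text
[0.44074172 0.07330575 0.11223788] g-p in module [ 0.0310193  -0.0038466   0.00495646] xm [-0.05701331  0.26153346  0.96350907] z [-0.27236299 -0.93254673  0.23701267] bias [ 0.00124202 -0.00405804] 1.4834799092772641 [ 1.1  1.  -0.3  0.1  0.3 -1.  -1.1 -0.2  0.5 -1.4 -0.5  1.5 -0.3  0.5
  0.2 -0.7 -0.   0.3  0.2 -0.2  0.1 -0.4]
```

Run:
```python
import cv2
im=cv2.imread("pics/top6.png"); cv2.imwrite("pics/top6d.png",cv2.resize(im[235:278,200:240],None,fx=14,fy=14,interpolation=cv2.INTER_CUBIC))
im=cv2.imread("pics/scene6.png"); cv2.imwrite("pics/sc6d.png",cv2.resize(im[212:258,262:308],None,fx=13,fy=13,interpolation=cv2.INTER_CUBIC))
```

```text
(no output)
```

View pics/top6d.png

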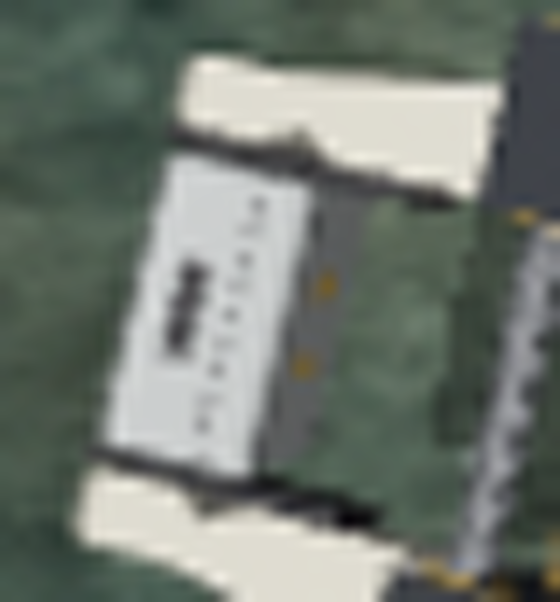

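View pics/sc6d.png

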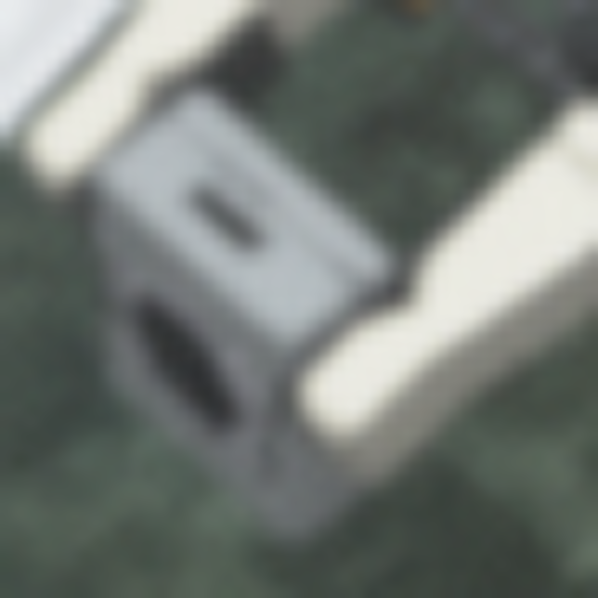

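Run:
```python
from fit import *
P,R=cur()
a=np.radians(75);xm=np.array([0,0,1]);zm=-np.array([np.cos(a),np.sin(a),0]);ym=np.cross(zm,xm)
Rm=Rn.from_matrix(np.c_[xm,ym,zm]); g=P-R.apply([0,0,.019])
S=lambda *p:np.array(p)/13+[262,212]; T=lambda *p:np.array(p)/14+[200,235]
o=[("scene",(1,1,1),S(398,272)),("scene",(1,1,-1),S(285,350)),("scene",(1,-1,1),S(200,90)),("scene",(1,-1,-1),S(95,170)),("scene",(-1,1,-1),S(290,540)),("scene",(-1,-1,-1),S(112,388)),
("top",(1,1,1),T(250,475)),("top",(1,1,-1),T(103,445)),("top",(1,-1,1),T(316,185)),("top",(1,-1,-1),T(172,152)),("top",(-1,1,1),T(305,470)),("top",(-1,-1,1),T(366,190))]
p,Rf,v,r=fitmod(o,(g-[0,0,.018],Rm))
def rep(p,Rf,v,r): print(p,"g-p in module",Rf.inv().apply(g-p).round(4),"xm",Rf.apply([1,0,0]).round(3),"z",Rf.apply([0,0,1]).round(3),"bias",v.round(4),abs(r).max().round(2))
rep(p,Rf,v[6:],r)
# constrained: only pitch about tool y + grasp offsets along module x,z, camera xy biases
yt=R.apply([0,1,0])
def f(v):
    R2=Rn.from_rotvec(yt*v[0])*Rm; p=g-R2.apply([v[1],0,v[2]]); r=[]
    for c,s,uv in o:
        q=p+R2.apply(np.array(s)*[.032,.025,.013])+(np.array([v[3],v[4],0]) if c=="scene" else np.array([v[5],v[6],0])); r+=list(proj(c,q)[0]-uv)
    return np.r_[r,v[3:]*100]
s=least_squares(f,[0,.018,0,0,0,0,0],x_scale=[.1,.01,.01,.01,.01,.01,.01]);print(np.degrees(s.x[0]),s.x[1:].round(4),abs(s.fun).max(),s.fun.round(1))
```

```text
[0.43799464 0.08008809 0.10766251] g-p in module [ 0.0357 -0.0037  0.0066] xm [0.039 0.086 0.996] z [-0.254 -0.963  0.093] bias [ 0.0036 -0.009 ] 1.49
5.4533124707807925 [ 0.0415  0.0019  0.003  -0.0066 -0.0029  0.0066] 1.2357485167413245 [ 0.3 -0.5  0.1  0.1  0.3 -0.1 -0.3  0.1  0.1  1.2 -0.6 -0.7 -0.3  0.6
 -0.4  0.   0.2  0.2 -0.1 -0.   0.2 -0.6  0.7 -0.3  0.3 -0.7 -0.3  0.7]
```

The constrained fit says the module still lacks 5.4° of tilt. I'll correct that and descend to just above the worktop.

Run:
```python
from h import *
P0,R0=cur(); q=telemetry.get_obs()["joint_pos"]
R1=tilted(75,22-5.2)
g=np.array([.44,.078,.062])
w=[(g+R1.apply([0,0,.019]),R1,8)]
multi(w,4); path(expand(w,P0,R0)[3::4],q)
```

```text
max shift mm 10.10643359449811 turn/row 0.6281226922560789
4 0.92 0.02 0.4 0 -0.6 0; 4 0.92 0.02 0.39 0.1 -0.7 0; 4 0.93 0.02 0.38 -0 -0.6 0; 4 0.94 0.03 0.37 0 -0.6 0; 4 0.93 0.02 0.35 0 -0.6 0; 4 0.94 0.02 0.35 0.1 -0.7 0; 4 0.95 0.02 0.34 0 -0.6 0; 4 0.95 0.02 0.33 0 -0.6 0
[-27  32 -24 -70 -80  57] err0.0000 minz 0.32 0.22
[-28  40 -24 -71 -81  64] err0.0000 minz 0.25 0.17
```

step_arm(
  plan="4 0.9 0 0.4 0 -0.6 0; 4 0.9 0 0.4 0.1 -0.7 0; 4 0.9 0 0.4 0 -0.6 0; 4 0.9 0 0.4 0 -0.7 0; 4 0.9 0 0.4 0 -0.6 0; 4 0.9 0 0.3 0.1 -0.7 0; 4 0.9 0 0.3 0 -0.6 0; 4 0.9 0 0.3 0 -0.7 0; 4 0 0 0 0 0 0; 4 0 0 0 0 0 0",
)

```text
clock: 9.05
tool_pos: [0.4464, 0.0968, 0.0591]
orientation: [179.9, 73.4, -105.0]
force: [0.4, 0.4, -1.6]
opening: 0.0501
```

Run:
```python
from h import *
o=telemetry.get_obs()
P,R=cur();print(o["force"],"g",P-R.apply([0,0,.019]),"tooldir",R.apply([0,0,1]),R.apply([0,1,0]))
for n in("scene","top"):
    im=snapshot(n)
    u=proj(n,[P])[0].astype(int)-[25,22];print(n,u)
    c=im[u[1]:u[1]+46,u[0]:u[0]+54]; cv2.imwrite(f"pics/{n}7c.png",cv2.resize(c,None,fx=13,fy=13,interpolation=cv2.INTER_CUBIC))
```

```text
[ 0.39378288  0.40907365 -1.64673378] g [0.44170355 0.07917983 0.06453423] tooldir [ 0.24682633  0.92623933 -0.28488151] [-9.66247331e-01  2.57615843e-01  4.16468341e-04]
scene [247 234]
top [187 231]
```

View pics/scene7c.png

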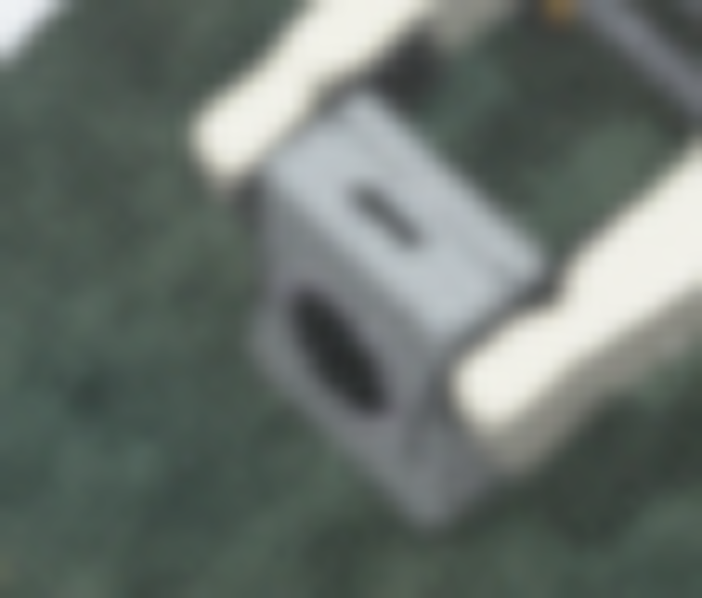

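View pics/top7c.png

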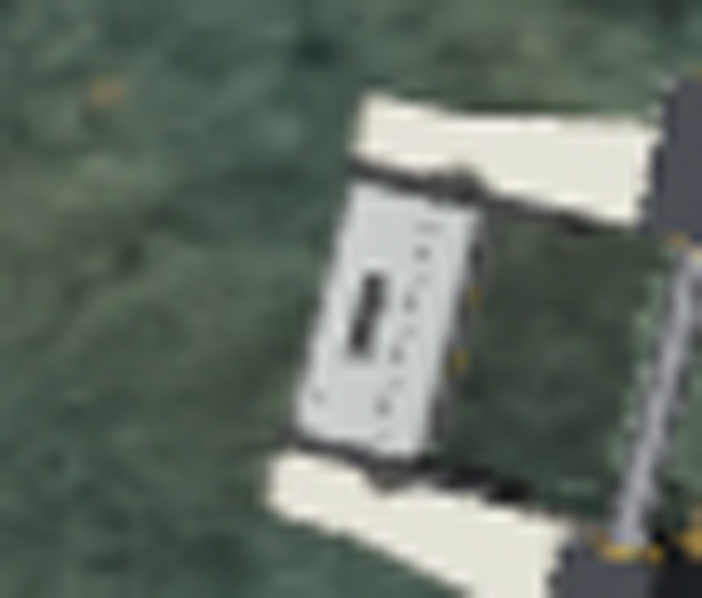

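Near vertical now: only a sliver of the back face shows in the top view. I'll lower gently until contact.

step_arm(
  plan="4 0.19 0 0.06 0 0 0; 4 0.19 0 0.06 0 0 0; 4 0.19 0 0.06 0 0 0; 4 0.19 0 0.06 0 0 0; 4 0.19 0 0.06 0 0 0; 4 0 0 0 0 0 0",
)

```text
clock: 9.65
tool_pos: [0.4459, 0.0974, 0.0487]
orientation: [179.6, 73.5, -105.3]
force: [-0.4, 0.9, -2.8]
opening: 0.0503
```

step_arm(
  plan="4 0.1 0 0.03 0 0 0; 4 0.1 0 0.03 0 0 0; 4 0 0 0 0 0 0",
)

```text
clock: 9.9
tool_pos: [0.4459, 0.0973, 0.0468]
orientation: [179.7, 73.5, -105.3]
force: [-0.1, -0.5, -1.6]
opening: 0.0497
```

step_arm(
  plan="4 0.1 0 0.03 0 0 0; 4 0 0 0 0 0 0",
)

```text
clock: 10.07
tool_pos: [0.4459, 0.0973, 0.0459]
orientation: [179.7, 73.5, -105.2]
force: [0.6, 0.5, -2.2]
opening: 0.0502
```

step_arm(
  plan="4 0.1 0 0.03 0 0 0; 4 0 0 0 0 0 0",
)

```text
clock: 10.23
tool_pos: [0.446, 0.0973, 0.0449]
orientation: [179.8, 73.5, -105.2]
force: [0.5, -0.3, -2.0]
opening: 0.0498
```

step_arm(
  plan="4 0.1 0 0.03 0 0 0; 4 0 0 0 0 0 0",
)

```text
clock: 10.4
tool_pos: [0.446, 0.0974, 0.0448]
orientation: [179.9, 73.6, -105.1]
force: [0.2, -2.3, 4.9]
opening: 0.05
```

Contact at grasp height 50 mm, so the hold is 18 mm above the module's centre, as expected. I'll release.

step_arm(
  plan="4.9 0 0 0 0 0 0; 5.2 0 0 0 0 0 0; 5.6 0 0 0 0 0 0; 6.2 0 0 0 0 0 0; 7 0 0 0 0 0 0; 7.5 0 0 0 0 0 0; 7.5 0 0 0 0 0 0; 7.5 0 0 0 0 0 0",
)

```text
clock: 11.07
tool_pos: [0.446, 0.0974, 0.0439]
orientation: [179.8, 73.5, -105.2]
force: [0.0, -0.7, -0.4]
opening: 0.0743
```

Run:
```python
from h import *
o=telemetry.get_obs();print(o["force"],o["opening"])
P,R=cur()
for n in("scene","top"):
    im=snapshot(n)
    u=proj(n,[P])[0].astype(int)-[25,22];print(n,u)
    c=im[u[1]:u[1]+46,u[0]:u[0]+54]; cv2.imwrite(f"pics/{n}8c.png",cv2.resize(c,None,fx=13,fy=13,interpolation=cv2.INTER_CUBIC))
```

```text
[ 0.02291843 -0.65217906 -0.41344191] 0.07431794344825667
scene [246 238]
top [187 231]
```

View pics/scene8c.png

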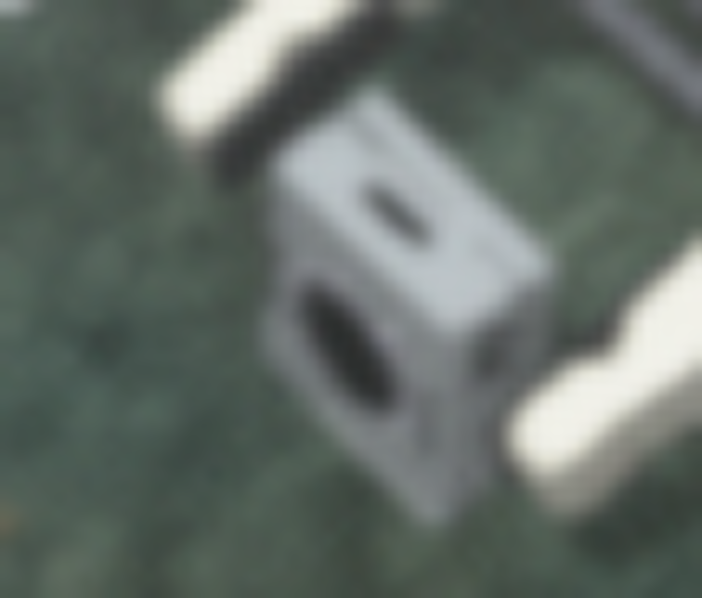

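View pics/top8c.png

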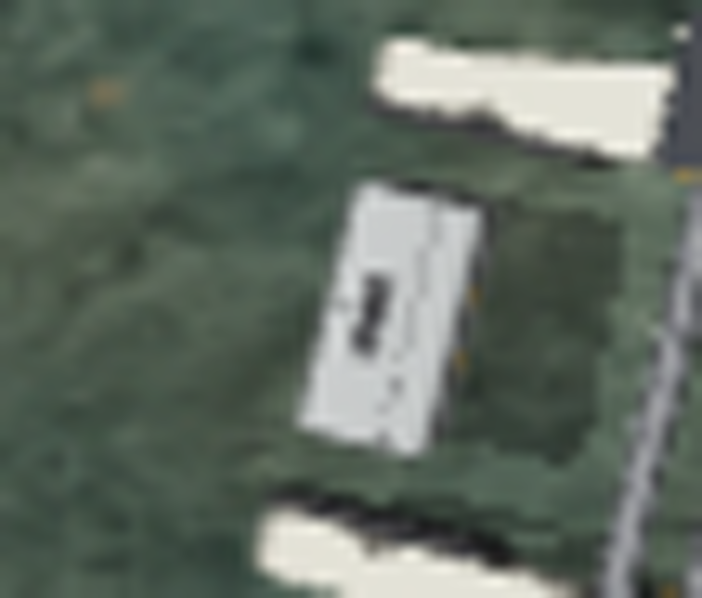

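Standing free on its end, fingers clear both sides. Now retreat and plan the new hold.

Run:
```python
from h import *
T=lambda p:np.array(p)/13+[187,231]
c=[back("top",T(p),.064) for p in((360,182),(482,208),(425,455),(299,427))]
print(np.round(c,4),np.mean(c,0)); d=c[0]-c[3];print("yaw of y edge",np.degrees(np.arctan2(d[1],d[0])),np.degrees(np.arctan2(*(c[1]-c[2])[1::-1])),np.linalg.norm(d),np.linalg.norm(c[1]-c[0]))
S=lambda p:np.array(p)/13+[246,238]
c=[back("scene",S(p),.064) for p in((275,165),(368,85),(552,265),(455,335))]
print(np.round(c,4),np.mean(c,0))
P0,R0=cur(); q=telemetry.get_obs()["joint_pos"]
print("g",P0-R0.apply([0,0,.019]))
# finger inner edges predicted vs seen? 
A=P0-R0.apply([0,0,.10])+[0,0,.0]
m=np.array([.442,.083,.034])
R2=tilted(75,120)
w=[(A,R0,4),(A+[0,0,.12],tilted(75,45),6),(m-R2.apply([0,0,.08]),R2,16),(m+R2.apply([0,0,.019]),R2,6)]
path(expand(w,P0,R0)[3::3],q)
```

```text
[[0.4667 0.0895 0.064 ]
 [0.4611 0.0659 0.064 ]
 [0.414  0.0778 0.064 ]
 [0.42   0.102  0.064 ]] [0.44044745 0.08380249 0.064     ]
yaw of y edge -15.005111439274035 -14.162317808435654 0.04837164572466555 0.024299174587351927
[[0.4626 0.0938 0.064 ]
 [0.459  0.0693 0.064 ]
 [0.4111 0.0831 0.064 ]
 [0.4168 0.1054 0.064 ]] [0.43736642 0.08787088 0.064     ]
g [0.44126048 0.07974873 0.04929849]
[-36  39 -20 -64 -86  61] err0.0000 minz 0.27 0.18
[-30  21 -22 -58 -79  44] err0.0000 minz 0.44 0.33
[-18   6 -21 -47 -73  22] err0.0000 minz 0.59 0.46
[ -1   1 -25 -35 -61   2] err0.0000 minz 0.60 0.50
[ 18  -1 -30 -18 -52 -24] err0.0000 minz 0.57 0.52
[ 33   2 -34  -2 -52 -46] err0.0000 minz 0.53 0.52
[ 42   9 -33   7 -57 -62] err0.0000 minz 0.48 0.50
[ 48  18 -30  12 -65 -71] err0.0000 minz 0.42 0.45
[ 49  23 -31  14 -64 -73] err0.0000 minz 0.37 0.40
[ 48  25 -36  16 -57 -75] err0.0000 minz 0.33 0.36
```

Run:
```python
from h import *
P0,R0=cur()
A=P0-R0.apply([0,0,.10])
m=np.array([.442,.083,.034]);R2=tilted(75.2,120)
multi([(A,R0,4),(A+[0,0,.12],tilted(75.2,45),6),(m-R2.apply([0,0,.08]),R2,14)],7.5)
```

```text
max shift mm 25.0 turn/row 0.0
7.5 0 0 -2.5 0 0 0; 7.5 -0 -0 -2.5 0 0 0; 7.5 -0 -0 -2.5 0 0 0; 7.5 -0 -0 -2.5 0 0 0
max shift mm 20.035967658189108 turn/row 4.75663001405496
7.5 -1.92 0 -0.57 -0 4.8 -0; 7.5 -1.86 0 -0.72 -0 4.7 -0.1; 7.5 -1.8 0 -0.88 -0.1 4.8 0; 7.5 -1.72 0 -1.02 0 4.7 -0; 7.5 -1.63 0.01 -1.16 -0 4.8 -0; 7.5 -1.52 -0 -1.29 -0 4.7 -0.1
max shift mm 10.78563859954523 turn/row 5.359928078346393
7.5 -0.16 -0 1.06 -0 5.4 0; 7.5 -0.26 -0 1.04 -0 5.3 0; 7.5 -0.36 -0 1.01 -0 5.4 0; 7.5 -0.45 -0 0.98 -0 5.3 0; 7.5 -0.53 -0 0.93 -0 5.4 0; 7.5 -0.63 -0 0.87 -0 5.4 0; 7.5 -0.7 -0 0.81 -0 5.3 -0; 7.5 -0.77 -0 0.74 -0 5.4 -0; 7.5 -0.84 -0.01 0.67 -0 5.3 -0; 7.5 -0.9 0 0.59 -0 5.4 -0; 7.5 -0.95 0 0.5 -0 5.4 -0; 7.5 -0.99 0 0.4 -0 5.3 -0
7.5 -1.03 0 0.32 -0 5.4 -0; 7.5 -1.05 0 0.22 -0 5.3 -0
```

step_arm(
  plan="7.5 0 0 -2 0 0 0; 7.5 0 0 -2.7 0 0 0; 7.5 0 0 -2.7 0 0 0; 7.5 0 0 -2.6 0 0 0; 7.5 -1.9 0 -0.6 0 4.8 0; 7.5 -1.9 0 -0.7 0 4.7 0; 7.5 -1.8 0 -0.9 0 4.8 0; 7.5 -1.7 0 -1 0 4.7 0; 7.5 -1.6 0 -1.2 0 4.8 0; 7.5 -1.5 0 -1.3 0 4.7 0; 7.5 -0.2 0 1.1 0 5.4 0; 7.5 -0.3 0 1.0 0 5.4 0",
)

```text
clock: 12.17
tool_pos: [0.4274, 0.0206, 0.1828]
orientation: [-179.6, 34.1, -104.9]
force: [-0.3, -0.7, -1.3]
opening: 0.0753
```

step_arm(
  plan="7.5 -0.4 0 1 0 5.4 0; 7.5 -0.4 0 1 0 5.3 0; 7.5 -0.5 0 0.9 0 5.4 0; 7.5 -0.6 0 0.9 0 5.4 0; 7.5 -0.7 0 0.8 0 5.3 0; 7.5 -0.8 0 0.7 0 5.4 0; 7.5 -0.8 0 0.7 0 5.3 0; 7.5 -0.9 0 0.6 0 5.4 0; 7.5 -0.9 0 0.5 0 5.4 0; 7.5 -1 0 0.4 0 5.3 0; 7.5 -1 0 0.3 0 5.4 0; 7.5 -1 0 0.2 0 5.3 0",
)

```text
clock: 13.17
tool_pos: [0.4521, 0.1203, 0.1042]
orientation: [-180.0, -30.3, -104.9]
force: [0.2, -0.5, 0.6]
opening: 0.0753
```

Run:
```python
from h import *
P0,R0=cur();print(telemetry.get_obs()["joint_pos"].round(0))
m=np.array([.442,.083,.034]);R2=tilted(75.2,120)
multi([(m-R2.apply([0,0,.06]),R2,3),(m+R2.apply([0,0,.019]),R2,6)],7.5)
for n in("scene","top"):
    im=snapshot(n)
    u=proj(n,[m])[0].astype(int)-[50,45];print(n,u)
    c=im[u[1]:u[1]+90,u[0]:u[0]+100]; cv2.imwrite(f"pics/{n}9c.png",cv2.resize(c,None,fx=7,fy=7,interpolation=cv2.INTER_CUBIC))
```

```text
[ 50.  22. -28.  13. -68. -73.]
max shift mm 6.727555276621665 turn/row 0.10475063942915606
7.5 -0.06 0.01 0.67 0 -0.1 -0; 7.5 -0.06 0.01 0.67 0 -0.1 -0.1; 7.5 -0.05 0 0.67 0.1 -0.1 -0
max shift mm 13.200378782444087 turn/row 0.0076947463118435125
7.5 -0 0 1.32 -0 0 -0; 7.5 -0 0 1.31 -0 0 -0; 7.5 -0 0 1.32 -0 0 -0; 7.5 -0 0.01 1.32 -0 0 -0; 7.5 -0 -0 1.32 -0 0 -0; 7.5 -0 -0 1.31 -0 0 -0
scene [226 214]
top [168 209]
```

View pics/scene9c.png

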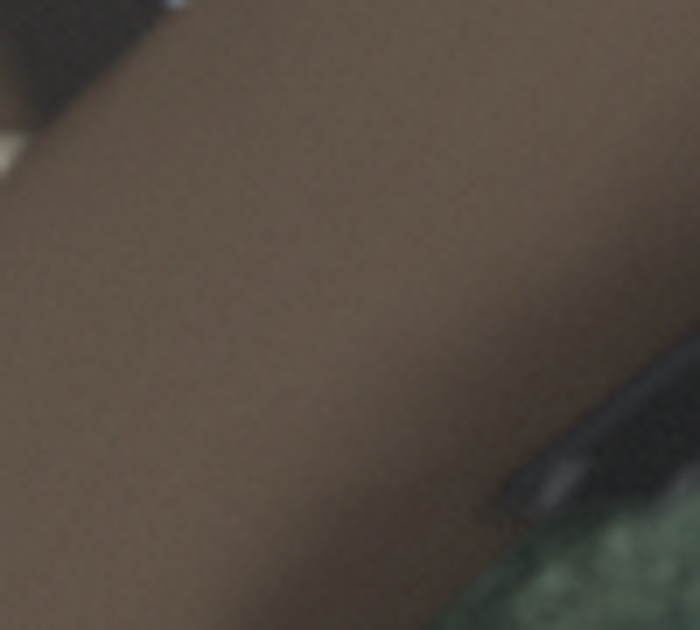

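View pics/top9c.png

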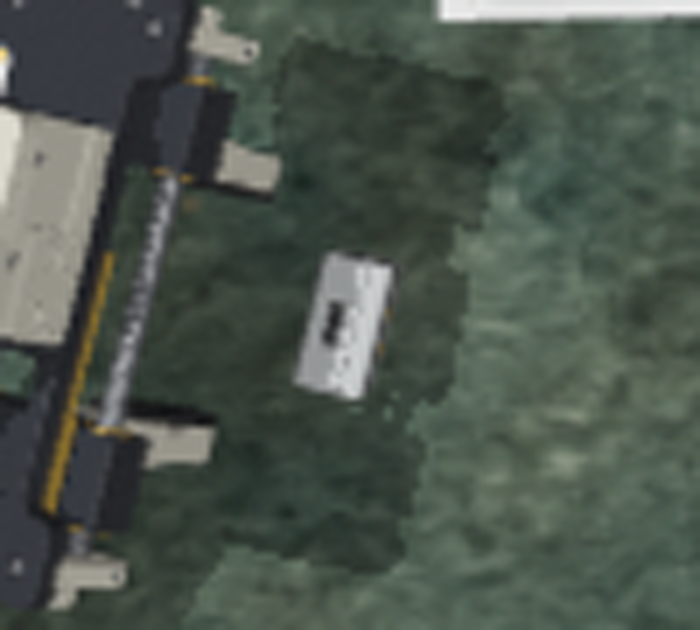

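The top view shows the module standing at crop (345,325) with the open fingers lined up either side. The arm hides it from the scene camera. Approaching.

step_arm(
  plan="7.5 -0.06 0 0.67 0 -0.1 0; 7.5 -0.06 0 0.67 0 -0.1 0; 7.5 -0.05 0 0.67 0 -0.1 0; 7.5 0 0 1.3 0 0 0; 7.5 0 0 1.3 0 0 0; 7.5 0 0 1.3 0 0 0; 7.5 0 0 1.3 0 0 0; 7.5 0 0 1.3 0 0 0; 7.5 0 0 1.3 0 0 0; 7.5 0 0 0 0 0 0",
)

```text
clock: 14.1
tool_pos: [0.4379, 0.0711, 0.0175]
orientation: [179.8, -29.8, -105.1]
force: [-0.3, -0.5, -0.7]
opening: 0.0749
```

Run:
```python
from h import *
o=telemetry.get_obs();P,R=cur();print(o["force"],"g",P-R.apply([0,0,.019]),R.apply([0,0,1]))
im=snapshot("top"); u=[168,209]
c=im[u[1]:u[1]+90,u[0]:u[0]+100]; cv2.imwrite(f"pics/top10c.png",cv2.resize(c,None,fx=7,fy=7,interpolation=cv2.INTER_CUBIC))
```

```text
[-0.25510443 -0.52620469 -0.69616216] g [0.44037812 0.08018463 0.03396078] [-0.13186837 -0.47906941 -0.86781521]
```

View pics/top10c.png

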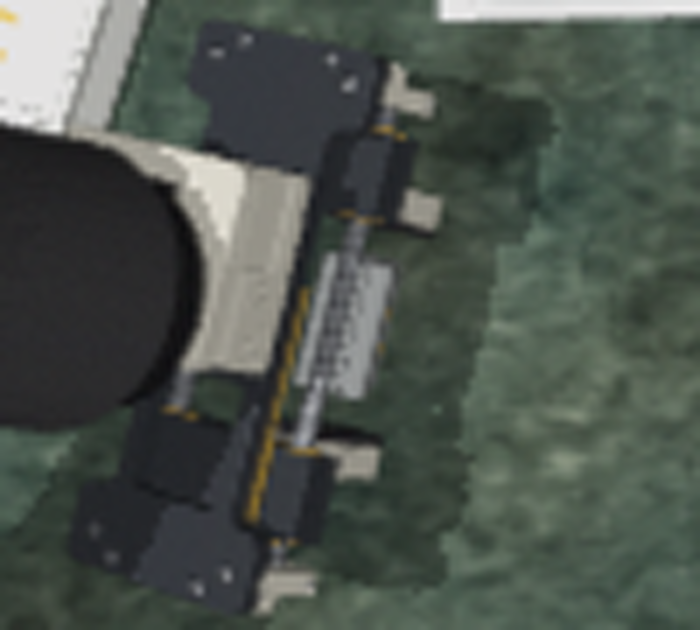

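step_arm(
  plan="6.5 0 0 0 0 0 0; 5.8 0 0 0 0 0 0; 5.4 0 0 0 0 0 0; 5.1 0 0 0 0 0 0; 4.8 0 0 0 0 0 0; 4.4 0 0 0 0 0 0; 4 0 0 0 0 0 0; 4 0 0 0 0 0 0",
)

```text
clock: 14.82
tool_pos: [0.4399, 0.0742, 0.0183]
orientation: [179.9, -29.7, -104.9]
force: [-1.1, 3.0, 5.4]
opening: 0.0499
```

Gripped at 49.9 mm. I'll lift and plan the 90° turn over to the dock.

Run:
```python
from h import *
P0,R0=cur();q=telemetry.get_obs()["joint_pos"];g0=P0-R0.apply([0,0,.019])
def wp(g,R,n): return (np.array(g)+R.apply([0,0,.019]),R,n)
Ra=tilted(74.5,105);Rb=tilted(73,65);Rc=tilted(71.5,30)
w=[wp(g0+[0,0,.03],R0,3),wp([.45,.09,.13],Ra,5),wp([.50,.14,.15],Rb,9),wp([.5531,.2148,.11],Rc,9)]
multi(w,4)
r=path(expand(w,P0,R0)[1::2],q)
Q=np.array([a[0] for a in r]);print("max joint step/row",(abs(np.diff(Q,axis=0)).max(0)/2).round(1), "limit/row 70%",(np.array([137,137,172,180,180,180])*.7/12).round(1))
```

```text
max shift mm 10.034440691936945 turn/row 0.0
4 0.5 0 -0.87 0 0 0; 4 0.49 0 -0.87 0 0 0; 4 0.5 0 -0.86 0 0 0
max shift mm 13.026511428621248 turn/row 2.9512983329692224
4 0.4 -0.11 -1.23 -0 -2.9 0.1; 4 0.34 -0.11 -1.25 -0.1 -3 0.1; 4 0.28 -0.11 -1.26 0 -2.9 0.1; 4 0.21 -0.12 -1.28 -0 -3 0.1; 4 0.14 -0.11 -1.28 -0.1 -2.9 0.1
max shift mm 9.51262319236918 turn/row 4.452695655649902
4 -0.74 -0.39 -0.44 0 -4.4 0.2; 4 -0.77 -0.39 -0.39 0 -4.5 0.1; 4 -0.8 -0.38 -0.32 0.1 -4.4 0.2; 4 -0.82 -0.38 -0.26 -0 -4.5 0.2; 4 -0.85 -0.38 -0.19 -0 -4.4 0.1; 4 -0.85 -0.38 -0.13 0 -4.5 0.2; 4 -0.87 -0.38 -0.06 0 -4.4 0.2; 4 -0.86 -0.37 0 0.1 -4.5 0.2; 4 -0.87 -0.37 0.08 -0 -4.4 0.1
max shift mm 11.731581308587518 turn/row 3.8973359442205058
4 -0.81 -0.33 0.77 0.1 -3.9 0.1; 4 -0.76 -0.32 0.83 0.1 -3.9 0.2; 4 -0.7 -0.32 0.88 0.1 -3.9 0.1; 4 -0.63 -0.31 0.92 0.1 -3.9 0.1; 4 -0.58 -0.32 0.96 0.2 -3.9 0.1; 4 -0.51 -0.31 1.01 0.1 -3.9 0.2; 4 -0.44 -0.3 1.03 0.1 -3.9 0.1; 4 -0.37 -0.3 1.07 0.1 -3.8 0.1; 4 -0.3 -0.31 1.08 0.1 -3.9 0.2
[ 47  24 -37  16 -57 -74] err0.0000 minz 0.34 0.37
[ 46  21 -36  15 -58 -72] err0.0000 minz 0.37 0.40
[ 45  16 -35  12 -58 -68] err0.0000 minz 0.41 0.44
[ 43  12 -34   9 -57 -64] err0.0000 minz 0.46 0.48
[ 39   9 -33   4 -53 -58] err0.0000 minz 0.48 0.49
[ 35   8 -31  -2 -49 -50] err0.0000 minz 0.50 0.50
[ 31   7 -29 -11 -46 -40] err0.0000 minz 0.53 0.50
[ 25   7 -26 -22 -45 -28] err0.0000 minz 0.54 0.48
[ 18   8 -23 -33 -46 -14] err0.0000 minz 0.55 0.46
[ 12  11 -21 -45 -47  -1] err0.0000 minz 0.54 0.43
[  6  15 -20 -56 -50  12] err0.0000 minz 0.52 0.38
[  0  19 -19 -67 -55  25] err0.0000 minz 0.48 0.34
[ -4  25 -19 -76 -60  36] err0.0000 minz 0.42 0.29
max joint step/row [3.1 2.8 1.5 5.9 2.7 6.7] limit/row 70% [ 8.   8.  10.  10.5 10.5 10.5]
```

step_arm(
  plan="4 0.3 0 -0.5 0 0 0; 4 0.5 0 -0.9 0 0 0; 4 0.6 0 -1.1 0 0 0; 4 0.4 -0.1 -1.2 0 -3 0.1; 4 0.3 -0.1 -1.3 0 -3 0.1; 4 0.3 -0.1 -1.3 0 -3 0.1; 4 0.2 -0.1 -1.3 0 -3 0.1; 4 0.2 -0.1 -1.3 0 -3 0.1; 4 -0.7 -0.4 -0.4 0 -4.4 0.2; 4 -0.8 -0.4 -0.4 0 -4.5 0.2; 4 -0.8 -0.4 -0.3 0 -4.4 0.2; 4 -0.8 -0.4 -0.3 0 -4.5 0.2",
)

```text
clock: 15.82
tool_pos: [0.4721, 0.1127, 0.1218]
orientation: [-179.7, 3.3, -106.2]
force: [0.1, -0.5, -2.0]
opening: 0.0499
```

step_arm(
  plan="4 -0.8 -0.4 -0.2 0 -4.4 0.1; 4 -0.9 -0.4 -0.1 0 -4.5 0.2; 4 -0.9 -0.4 -0.1 0 -4.4 0.2; 4 -0.9 -0.4 0 0 -4.5 0.2; 4 -0.9 -0.4 0.1 0 -4.4 0.1; 4 -0.8 -0.3 0.8 0.1 -3.9 0.1; 4 -0.8 -0.3 0.8 0.1 -3.9 0.2; 4 -0.7 -0.3 0.9 0.1 -3.9 0.1; 4 -0.6 -0.3 0.9 0.1 -3.9 0.1; 4 -0.6 -0.3 1 0.1 -3.9 0.1; 4 -0.5 -0.3 1 0.1 -3.9 0.2; 4 -0.4 -0.3 1 0.1 -3.9 0.1",
)

```text
clock: 16.82
tool_pos: [0.5468, 0.2127, 0.1094]
orientation: [-179.7, 52.8, -107.9]
force: [-1.5, -0.8, -1.9]
opening: 0.0499
```

step_arm(
  plan="4 -0.4 -0.3 1.1 0.1 -3.8 0.1; 4 -0.3 -0.3 1.1 0.1 -3.9 0.2; 4 0 0 0 0 0 0; 4 0 0 0 0 0 0",
)

```text
clock: 17.15
tool_pos: [0.5581, 0.23, 0.0994]
orientation: [179.4, 60.1, -109.1]
force: [1.0, -0.8, -2.1]
opening: 0.0498
```

Run:
```python
from h import *
o=telemetry.get_obs();P,R=cur();g=P-R.apply([0,0,.019]);print(o["force"],"g",g,R.apply([0,0,1]),R.apply([0,1,0]))
for n in("scene","top"):
    im=snapshot(n); cv2.imwrite(f"pics/{n}11.png",im)
    u=proj(n,[g])[0].astype(int)-[40,32];print(n,u)
    c=im[u[1]:u[1]+70,u[0]:u[0]+80]; cv2.imwrite(f"pics/{n}11c.png",cv2.resize(c,None,fx=8,fy=8,interpolation=cv2.INTER_CUBIC))
```

```text
[ 0.99658982 -0.83118158 -2.08502799] g [0.55293789 0.2143658  0.10890003] [ 0.27298318  0.82284148 -0.49840956] [-0.94809693  0.31793208  0.00560421]
scene [161 223]
top [121 179]
```

View pics/scene11c.png

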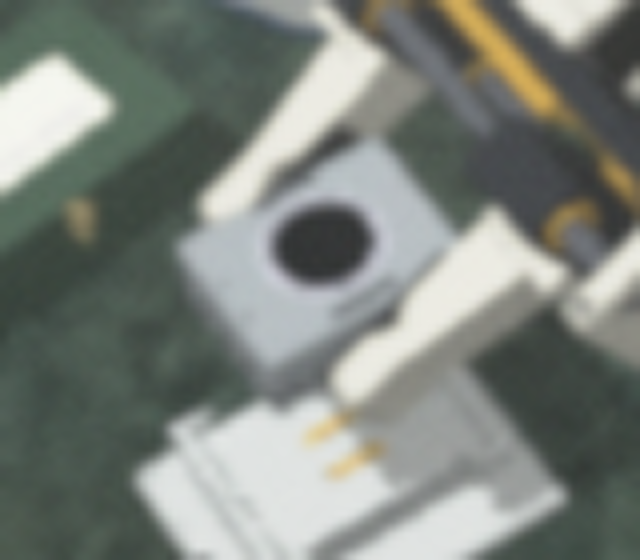

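View pics/top11c.png

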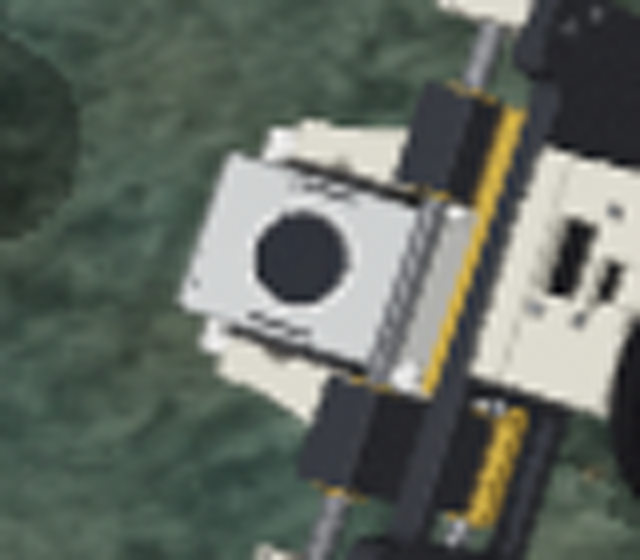

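Window up over the dock. I'll fit the module pose with the camera biases learned from the arm. Window face corners: scene (180,245), (270,370), (365,135), (460,235); top (235,153), (182,302).

```bash
cat > fit2.py <<'E'
from h import *
BT=np.array([-.002,.0007,0]);BS=np.array([-.005,.005,0])
def fitD(o,az=71.5,p0=None,lockz=None,down=True):
    a=np.radians(az);xm=-np.array([np.cos(a),np.sin(a),0]);zm=np.array([0,0,-1.]);ym=np.cross(zm,xm);Rm=Rn.from_matrix(np.c_[xm,ym,zm])
    def f(v):
        R=Rn.from_rotvec(v[3:])*Rm;r=[]
        for c,s,uv in o:
            q=p0+v[:3]+R.apply(np.array(s)*[.032,.025,.013])+(BT if c=="top" else BS); r+=list(proj(c,q)[0]-uv)
        return np.r_[r,v[2]*200,v[3:5]*10]
    s=least_squares(f,np.zeros(6),x_scale=[.01]*3+[.1]*3)
    R=Rn.from_rotvec(s.x[3:])*Rm
    return p0+s.x[:3],R,s.fun
E
python3 - <<'E'
from fit2 import *
P,R=cur();g=P-R.apply([0,0,.019])
S=lambda *p:np.array(p)/8+[161,223]; T=lambda *p:np.array(p)/8+[121,179]
o=[("scene",(-1,-1,-1),S(178,245)),("scene",(-1,1,-1),S(268,372)),("scene",(1,-1,-1),S(368,135)),("scene",(1,1,-1),S(462,235)),
("top",(-1,-1,-1),T(234,152)),("top",(-1,1,-1),T(180,302)),("scene",(-1,1,1),S(268,398))]
p0=g+R.apply([0,0,1])*[1,1,0]*.003
for oo in(o,o[:4],o[4:6]):
    p,Rf,r=fitD(oo,72.0,p0)
    x=Rf.apply([1,0,0]);z=Rf.apply([0,0,1])
    print("p",p.round(4),"xm az",np.degrees(np.arctan2(x[1],x[0]))+180,"x",x.round(3),"z",z.round(3),"p-g",(p-g).round(4),r.round(1))
# dock with biases
D=lambda *p:np.array(p)/9+[135,185]
print(proj("top",[[.554-.002,.2175+.0007,.008]]))
yt=R.apply([0,1,0]);print("tool yaw",np.degrees(np.arctan2(-yt[0],yt[1])))
E
```

```text
p [0.5547 0.2141 0.1114] xm az 72.76455211167149 x [-0.296 -0.955 -0.004] z [-0.041  0.016 -0.999] p-g [ 0.0015 -0.0012  0.0005] [-1.4 -0.6 -0.4 -1.3  0.2 -1.1  1.1  0.7 -0.1 -1.   0.1  0.2  1.1  2.8
  0.1  0.2  0.4]
p [0.5543 0.2136 0.1093] xm az 73.25853981598863 x [-0.288 -0.957  0.035] z [-0.072 -0.015 -0.997] p-g [ 0.001  -0.0017 -0.0016] [-1.1  0.5 -0.1 -0.5  0.1 -0.8  1.1  0.6 -0.3 -0.1  0.7]
p [0.553  0.2145 0.1106] xm az 70.38451509996518 x [-0.336 -0.942  0.004] z [-0.    -0.004 -1.   ] p-g [-0.0002 -0.0007 -0.0003] [ 0.2 -0.5 -0.2  0.5 -0.1 -0.   0. ]
[[168.21423213 213.92860484]]
tool yaw 71.57308177313813
```

step_arm(
  plan="4 0.6 0 0.35 0 0 0; 4 0.7 0 0.4 0 0 0; 4 0.7 0 0.4 0 0 0; 4 0.7 0 0.4 0 0 0; 4 0.7 0 0.4 0 0 0; 4 0.7 0 0.4 0 0 0; 4 0.6 0 0.35 0 0 0; 4 0 0 0 0 0 0; 4 0 0 0 0 0 0",
)

```text
clock: 18.0
tool_pos: [0.5582, 0.2313, 0.0457]
orientation: [179.5, 60.2, -108.9]
force: [-0.7, -0.4, -0.6]
opening: 0.0498
```

Run:
```python
from h import *
o=telemetry.get_obs();P,R=cur();g=P-R.apply([0,0,.019]);print(o["force"],"g",g,R.apply([0,0,1]),R.apply([0,1,0]))
for n in("scene","top"):
    im=snapshot(n); cv2.imwrite(f"pics/{n}12.png",im)
    u=proj(n,[g])[0].astype(int)-[30,28];print(n,u)
    c=im[u[1]:u[1]+56,u[0]:u[0]+64]; cv2.imwrite(f"pics/{n}12c.png",cv2.resize(c,None,fx=12,fy=12,interpolation=cv2.INTER_CUBIC)[:600])
```

```text
[-0.66318347 -0.35573301 -0.57674786] g [0.55297797 0.2156293  0.05514344] [ 0.27325408  0.82384096 -0.49660677] [-0.94837408  0.31712534  0.00425641]
scene [173 241]
top [135 184]
```

View pics/scene12c.png

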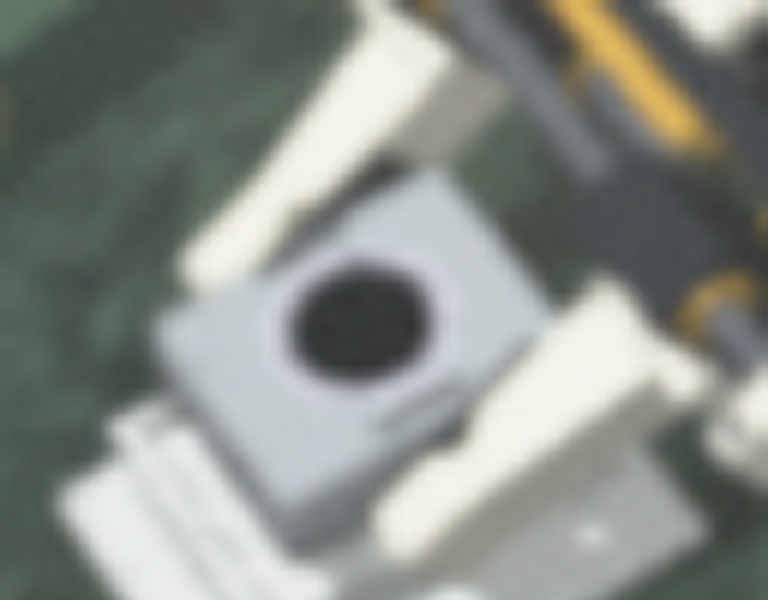

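View pics/top12c.png

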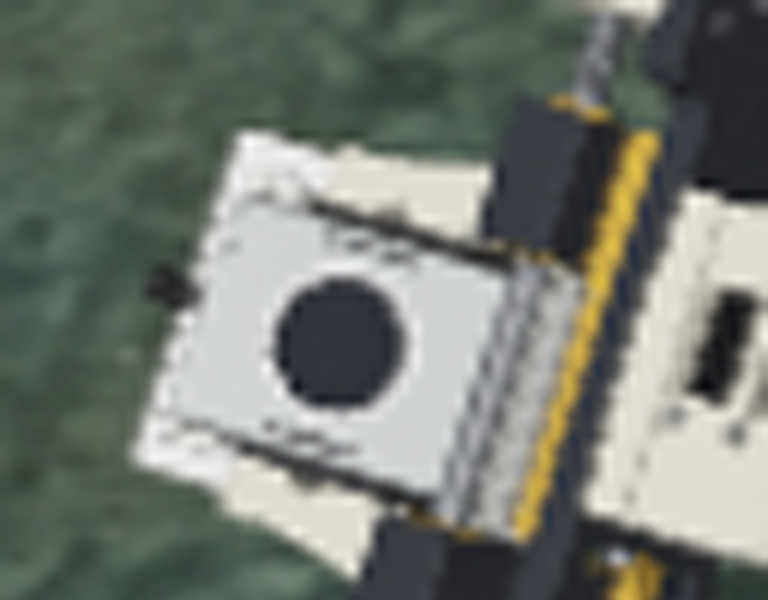

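The window disc is a sharp feature: top (338,343), scene (360,322). I'll triangulate it and compare with the dock in each camera.

Run:
```python
from h import *
P,R=cur();g=P-R.apply([0,0,.019])
# refine by dark-blob centroid
for n,u,c in(("top",[135,184],(338,343)),("scene",[173,241],(360,322))):
    im=cv2.imread(f"pics/{n}12.png",0).astype(float); x,y=int(c[0]/12+u[0]),int(c[1]/12+u[1])
    w=im[y-8:y+9,x-8:x+9]; hi,lo=w.max(),w.min(); big=cv2.resize(w,None,fx=8,fy=8,interpolation=cv2.INTER_CUBIC)
    m=(big<(hi+lo)/2).astype(np.uint8); k,lab,st,ce=cv2.connectedComponentsWithStats(m); i=lab[68,68]
    cc=(ce[i]+.5)/8-.5+[x-8,y-8]; 
    a=np.array(c)/12+u
    for zz in(.066,.068,.070): print(n,"hand",back(n,a,zz).round(4),"blob",cc.round(2),back(n,cc,zz).round(4))
print("g",g)
```

```text
top hand [0.5521 0.219  0.066 ] blob [162.76 212.23] [0.553  0.2201 0.066 ]
top hand [0.5519 0.2186 0.068 ] blob [162.76 212.23] [0.5528 0.2197 0.068 ]
top hand [0.5518 0.2182 0.07  ] blob [162.76 212.23] [0.5527 0.2192 0.07  ]
scene hand [0.5514 0.2178 0.066 ] blob [202.61 267.62] [0.5525 0.2179 0.066 ]
scene hand [0.5504 0.2187 0.068 ] blob [202.61 267.62] [0.5515 0.2188 0.068 ]
scene hand [0.5494 0.2197 0.07  ] blob [202.61 267.62] [0.5505 0.2197 0.07  ]
g [0.55333215 0.2156935  0.05608051]
```

Relative offsets to the dock are under 1 mm from the top camera and about 3 mm from the scene camera, which depends more on height. I'll lower carefully while watching force.

step_arm(
  plan="4 0.17 0 0.1 0 0 0; 4 0.17 0 0.1 0 0 0; 4 0.17 0 0.1 0 0 0; 4 0.09 0 0.05 0 0 0; 4 0 0 0 0 0 0",
)

```text
clock: 18.52
tool_pos: [0.5582, 0.2314, 0.0394]
orientation: [179.7, 60.2, -108.8]
force: [-0.8, -0.0, -3.2]
opening: 0.0501
```

step_arm(
  plan="4 0.09 0 0.05 0 0 0; 4 0.09 0 0.05 0 0 0; 4 0.09 0 0.05 0 0 0; 4 0 0 0 0 0 0",
)

```text
clock: 18.85
tool_pos: [0.5582, 0.2314, 0.0362]
orientation: [179.7, 60.2, -108.8]
force: [-0.1, -0.3, -2.3]
opening: 0.0498
```

step_arm(
  plan="4 0.09 0 0.05 0 0 0; 4 0 0 0 0 0 0",
)

```text
clock: 19.02
tool_pos: [0.5583, 0.2314, 0.0353]
orientation: [179.7, 60.2, -108.7]
force: [0.7, -0.4, -2.1]
opening: 0.0498
```

step_arm(
  plan="4 0.09 0 0.05 0 0 0; 4 0 0 0 0 0 0",
)

```text
clock: 19.18
tool_pos: [0.5583, 0.2314, 0.0343]
orientation: [179.7, 60.2, -108.8]
force: [1.2, 0.8, -2.2]
opening: 0.0501
```

Run:
```python
from h import *
o=telemetry.get_obs();P,R=cur();g=P-R.apply([0,0,.019]);print(o["force"],"g",g)
for n in("scene","top"):
    im=snapshot(n); cv2.imwrite(f"pics/{n}13.png",im)
    u=proj(n,[g])[0].astype(int)-[32,30];print(n,u)
    c=im[u[1]:u[1]+58,u[0]:u[0]+70]; cv2.imwrite(f"pics/{n}13c.png",cv2.resize(c,None,fx=11,fy=11,interpolation=cv2.INTER_CUBIC)[:600])
```

```text
[ 1.19745465  0.82934285 -2.24066358] g [0.55306514 0.21572648 0.04372054]
scene [171 242]
top [134 182]
```

View pics/scene13c.png

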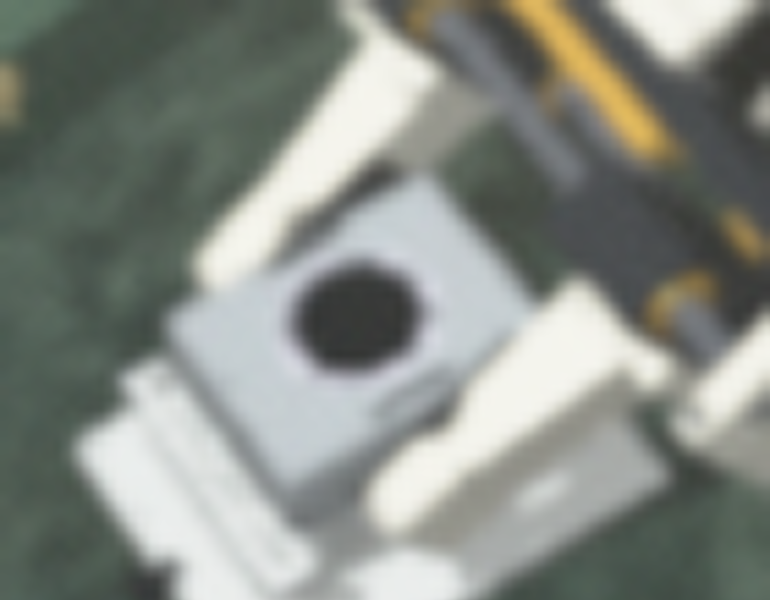

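View pics/top13c.png

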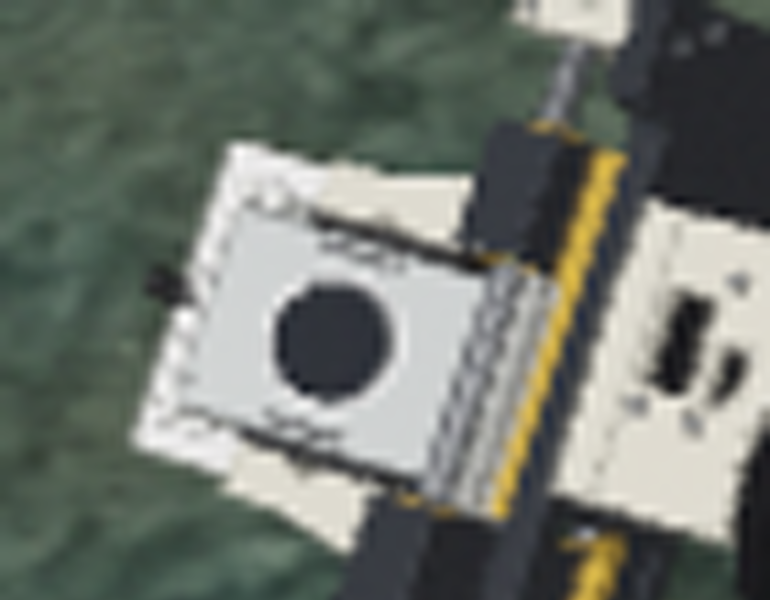

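No contact yet, with the module apparently already between the lugs. Continuing in 1 mm steps.

step_arm(
  plan="4 0.09 0 0.05 0 0 0; 4 0 0 0 0 0 0",
)

```text
clock: 19.45
tool_pos: [0.5583, 0.2314, 0.0333]
orientation: [179.7, 60.2, -108.7]
force: [-0.1, 0.1, -1.4]
opening: 0.0498
```

step_arm(
  plan="4 0.09 0 0.05 0 0 0; 4 0 0 0 0 0 0",
)

```text
clock: 19.62
tool_pos: [0.5583, 0.2314, 0.0322]
orientation: [179.7, 60.2, -108.7]
force: [1.2, -0.4, -2.8]
opening: 0.05
```

step_arm(
  plan="4 0.09 0 0.05 0 0 0; 4 0 0 0 0 0 0",
)

```text
clock: 19.78
tool_pos: [0.5582, 0.2314, 0.0312]
orientation: [179.7, 60.2, -108.8]
force: [-0.3, 0.5, -2.0]
opening: 0.0502
```

Run:
```python
from h import *
print(back("top",np.array([332,342])/11+[134,182],.0567),back("scene",np.array([358,317])/11+[171,242],.0567))
```

```text
[0.5513188  0.21848676 0.0567    ] [0.54991711 0.21887955 0.0567    ]
```

step_arm(
  plan="4 0.09 0 0.05 0 0 0; 4 0 0 0 0 0 0",
)

```text
clock: 19.95
tool_pos: [0.5583, 0.2314, 0.0303]
orientation: [179.7, 60.3, -108.7]
force: [-0.7, 0.3, -2.5]
opening: 0.0497
```

step_arm(
  plan="4 0.09 0 0.05 0 0 0; 4 0 0 0 0 0 0",
)

```text
clock: 20.12
tool_pos: [0.5583, 0.2314, 0.0303]
orientation: [179.8, 60.3, -108.6]
force: [-2.1, -2.9, 6.2]
opening: 0.0498
```

step_arm(
  plan="4 0.09 0 0.05 0 0 0; 4 0 0 0 0 0 0",
)

```text
clock: 20.28
tool_pos: [0.5583, 0.2314, 0.0303]
orientation: [179.9, 60.4, -108.5]
force: [-5.5, -5.3, 13.4]
opening: 0.0496
```

Contact at grasp height 39.7 mm, close to the expected 41 mm for the seat floor. I'll check the picture before releasing.

Run:
```python
from h import *
P,R=cur();g=P-R.apply([0,0,.019])
for n,u in(("scene",[173,244]),("top",[134,182])):
    im=snapshot(n); cv2.imwrite(f"pics/{n}14.png",im)
    c=im[u[1]:u[1]+58,u[0]:u[0]+70]; cv2.imwrite(f"pics/{n}14c.png",cv2.resize(c,None,fx=11,fy=11,interpolation=cv2.INTER_CUBIC)[:600])
```

```text
(no output)
```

View pics/scene14c.png

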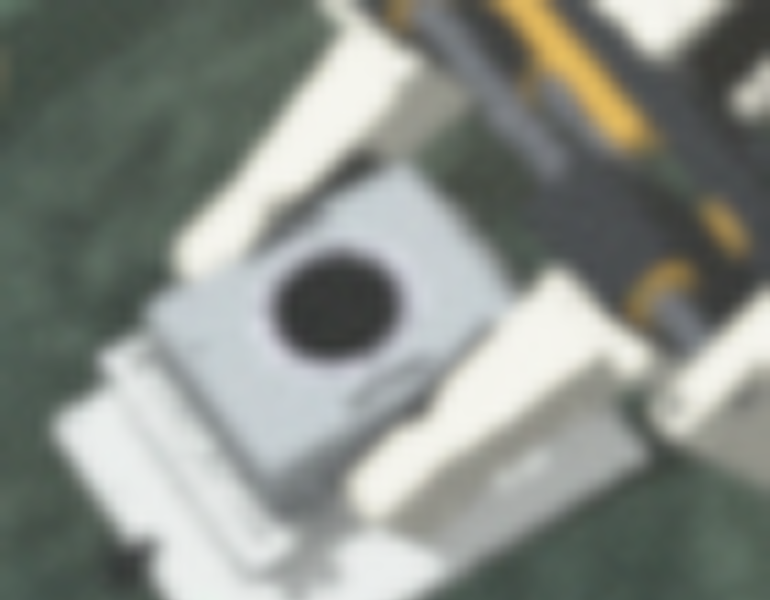

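View pics/top14c.png

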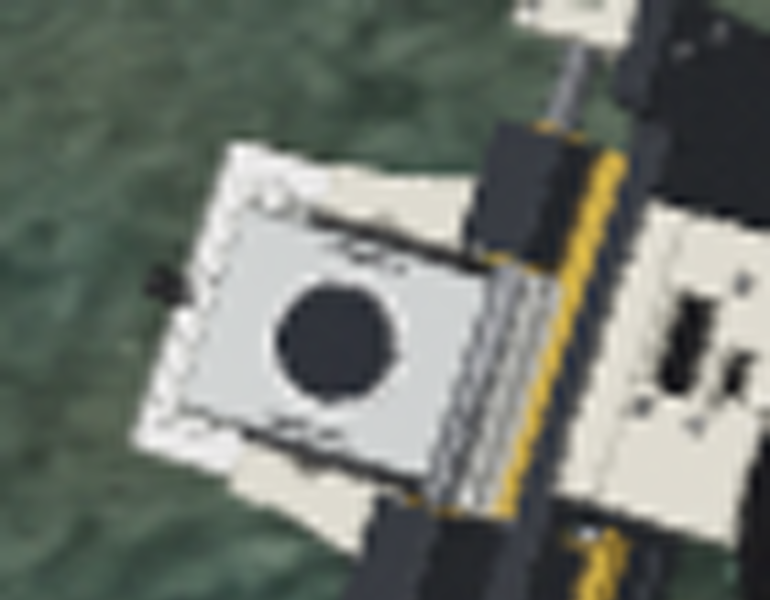

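step_arm(
  plan="4 -0.15 0 -0.08 0 0 0; 4 0 0 0 0 0 0; 4.9 0 0 0 0 0 0; 5.1 0 0 0 0 0 0; 5.3 0 0 0 0 0 0; 5.6 0 0 0 0 0 0; 6 0 0 0 0 0 0; 6.5 0 0 0 0 0 0; 7 0 0 0 0 0 0; 7 0 0 0 0 0 0; 7 0 0 0 0 0 0",
)

```text
clock: 21.3
tool_pos: [0.5583, 0.2314, 0.0299]
orientation: [179.7, 60.2, -108.7]
force: [-0.4, -0.2, 0.1]
opening: 0.0697
```

Run:
```python
from h import *
for n,u in(("scene",[173,244]),("top",[134,182])):
    im=snapshot(n); cv2.imwrite(f"pics/{n}15.png",im)
    c=im[u[1]:u[1]+58,u[0]:u[0]+70]; cv2.imwrite(f"pics/{n}15c.png",cv2.resize(c,None,fx=11,fy=11,interpolation=cv2.INTER_CUBIC)[:600])
```

```text
(no output)
```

View pics/scene15c.png

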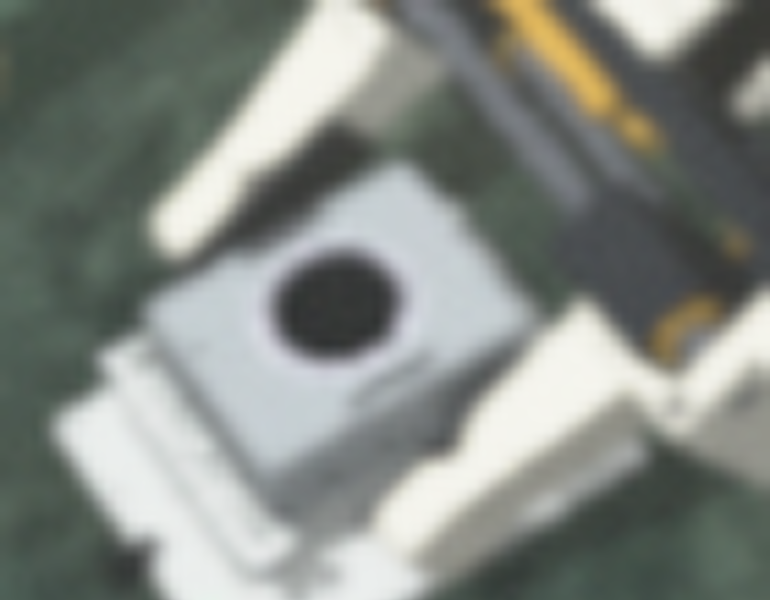

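View pics/top15c.png

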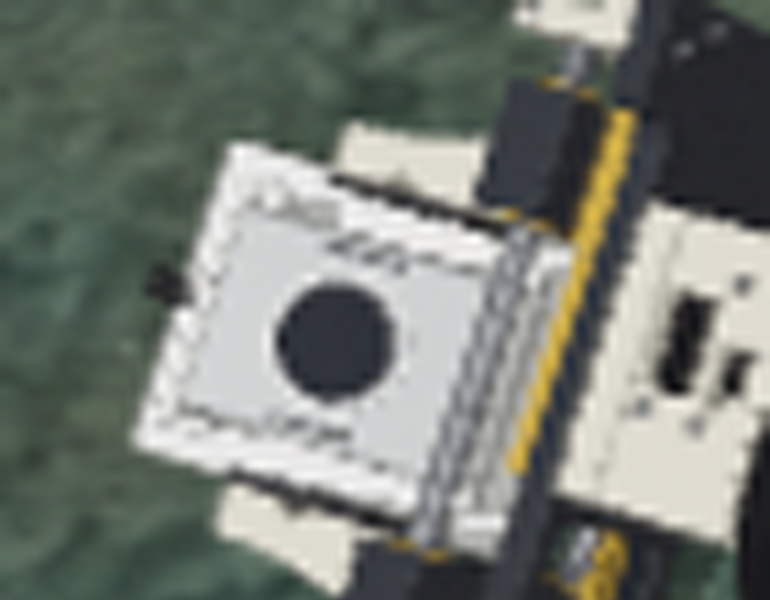

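The module stayed in place on release. I'll back off along the tool and raise it.

step_arm(
  plan="7 0 0 -1 0 0 0; 7 0 0 -2 0 0 0; 7 0 0 -2.5 0 0 0; 7 0 0 -2.5 0 0 0; 7 0 0 -2.5 0 0 0; 7 -2 0 -2 0 0 0; 7 -2.5 0 -2 0 0 0; 7 -2.5 0 -2 0 0 0; 7 -2.5 0 -2 0 0 0; 7 -1 0 -1 0 0 0; 7 0 0 0 0 0 0",
)

```text
clock: 22.32
tool_pos: [0.5223, 0.1187, 0.2223]
orientation: [-179.4, 60.2, -108.0]
force: [-0.3, -1.4, -1.0]
opening: 0.0701
```

Run:
```python
from h import *
for n,u in(("scene",[170,240]),("top",[133,182])):
    im=snapshot(n); cv2.imwrite(f"pics/{n}16.png",im)
    c=im[u[1]:u[1]+62,u[0]:u[0]+76]; cv2.imwrite(f"pics/{n}16c.png",cv2.resize(c,None,fx=10,fy=10,interpolation=cv2.INTER_CUBIC)[:600])
```

```text
(no output)
```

View pics/scene16c.png

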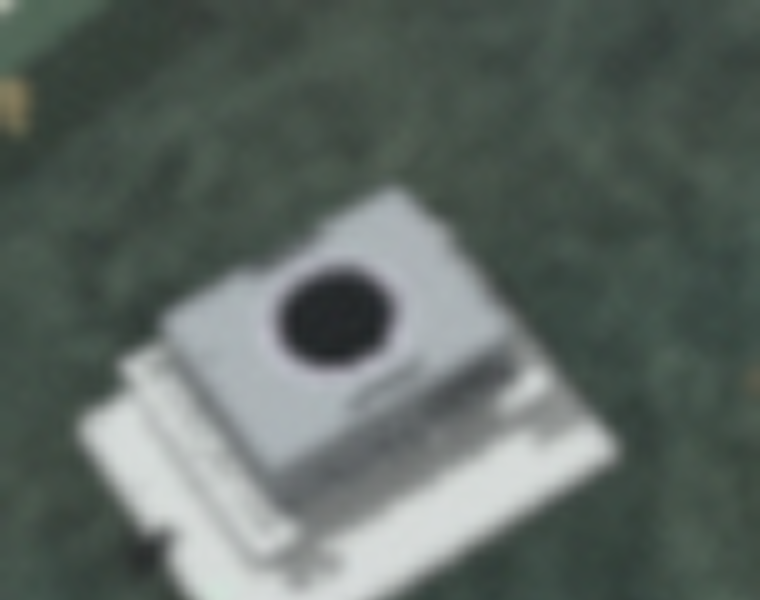

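View pics/top16c.png

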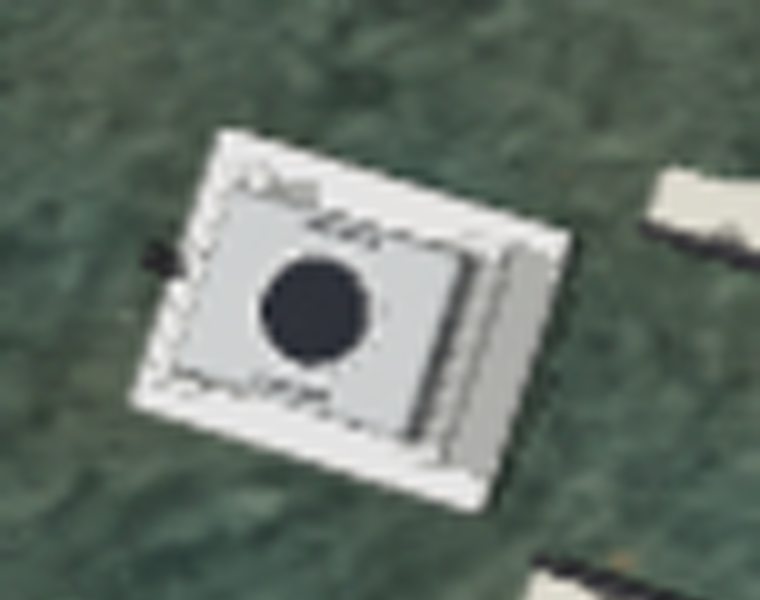

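View pics/top16.png

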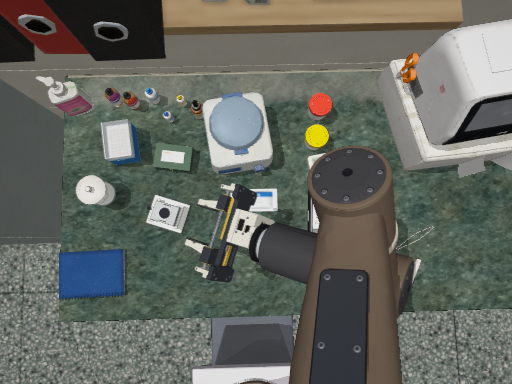

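Final check: compare the window centre with the dock centre in each camera, at candidate heights.

Run:
```python
from h import *
T=lambda *p:np.array(p)/10+[133,182]; S=lambda *p:np.array(p)/10+[170,240]
dt=np.mean([back("top",T(*p),.008) for p in((222,128),(572,237),(483,510),(133,403))],0)
ds=(back("scene",S(78,418),.008)+back("scene",S(622,450),.008))/2
print("dock",dt,ds)
ux=np.array([np.cos(np.radians(71.5)),np.sin(np.radians(71.5))]);uy=np.array([-ux[1],ux[0]])
for z in(.050,.054,.059):
    a=back("top",T(315,310),z)-dt; b=back("scene",S(336,317),z)-ds
    print(z,"top x,y",(a[:2]@ux*1e3).round(1),(a[:2]@uy*1e3).round(1),"scene",(b[:2]@ux*1e3).round(1),(b[:2]@uy*1e3).round(1))
# predicted window-face corners for seated module, centred, relative to dock
for n,d in(("top",dt),("scene",ds)):
    for sx in(-1,1):
        for sy in(-1,1):
            q=[*(d[:2]+ux*.032*sx+uy*.025*sy),.054]; print(n,sx,sy,((proj(n,q)[0]-([133,182] if n=="top" else [170,240]))*10).round())
```

```text
dock [0.55210273 0.21810561 0.008     ] [0.54892365 0.22128045 0.008     ]
0.05 top x,y 0.9 0.4 scene -2.7 -3.7
0.054 top x,y 0.0 0.4 scene -1.6 -1.3
0.059 top x,y -1.1 0.4 scene -0.2 1.8
top -1 -1 [464. 252.]
top -1 1 [403. 438.]
top 1 -1 [228. 180.]
top 1 1 [166. 365.]
scene -1 -1 [395. 181.]
scene -1 1 [513. 331.]
scene 1 -1 [153. 318.]
scene 1 1 [267. 476.]
```

Both cameras agree with a seated module to within about 2 mm, since a module resting on the lugs would appear about 15 crop px higher. Handing in.

Run:
```python
from plant import workorder, telemetry
print(workorder.close_job()); print(telemetry.get_obs()["clock"])
```

```text
the job is handed in; nothing more can be done
None
the job is handed in; nothing more can be done
```

The module is in the dock's seat, window up, and the job is handed in at about 22.4 s of the 62 s allowed. `close_job` gives no verdict, so the checks below are my own.

**What I did:**
- I lifted the free end to about 25° with the tail still under the lip, slid it clear and carried it out.
- I stood it on its tail end about 0.33 m from the tray and let go.
- I took a new hold from above, turned it a further 90°, lowered it into the seat until it touched, then released and backed off.

**What the last checks showed:**
- **Height:** contact came with the grasp point at 39.7 mm, where the seated centre should be 41 mm. In the pictures the window-face corners fit a module on the seat floor, not one resting on the lugs.
- **Centring:** the top camera puts it within about 0.5 mm. The scene camera says about 2 mm.
- **Release:** after I opened the fingers the module stayed put, and nothing touched it afterwards.

**What disagreed or went unchecked:**
- **Camera bias:** the two cameras differed by 4 to 5 mm in absolute position, so I relied on offsets relative to the dock and on the arm's own readings.
- **Side load:** the first grasp dragged the arm about 6 mm sideways, with force up to about 27 N, and I eased it off before lifting.
- **Slip:** the module slipped about 5° in the first hold. I corrected that before standing it.
- **Bystanders:** I saw no movement of the pouch. The arm partly covered the pouch and nearly all of the timer in the last picture, so I did not measure either, but the fingers never went near them.

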